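# Try out the locking lid stay of a tool box

### The arm

A 6-joint arm with a two-finger parallel gripper is mounted at the origin on the work surface. World frame = base frame: x ahead of the robot, y to its left, z up, the work surface at z = 0. Lengths are in mm, angles in rad, forces in N, time in s.
With the tool pointing down it reaches from about 300 to 1000 mm from the base axis. Payload 5.1 kg.
Tool frame: the origin (TCP) lies midway between the tips of the shut fingers; the grasp point (between the pads) lies 19 mm behind it (tcp_to_grasp is the distance from the TCP to the grasp point, in mm); x points along the fingers, y is the direction in which the jaws open and shut, and the axes are right-handed (so a half turn about x gives the same grasp; the last joint's range is limited). The gripper opens to 95 mm and grips with 3 to 60 N. Pads are 20 mm wide; open, the fingers measure 119 mm over their backs; the gripper's body (75 mm by 180 mm) begins 59 mm behind the grasp point.
Start: joints at [1.059, 0.124, 1.65, -0, 1.367, -0.083], TCP at [270.275, 591.131, 214.656] pointing down, gripper open.
Joint ranges: [-2.61, 2.61], [-1.02, 2.33], [0.03, 2.71], [-1.35, 4.49], [0.32, 2.68], [-2.91, 2.91]. Speed limits (rad/s): [2.57, 2.57, 3.14, 3.14, 3.14, 3.14].

### API

Orientations are given as a unit quaternion [w, x, y, z].
In Python, from rig import * gives the robot as it stands.
- The arm moves only by the tool servo_tool, never from a script. Its arguments are lists of equal length, an entry for each row: "delta_pos": the shift along the tool's x, y, z in cm, a list of three; "twist": the turn, a rotation vector about the tool's x, y, z in degrees, a list of three; "gripper": the finger opening in cm, from 0 to 9.51. In form: {"delta_pos": [[x, y, z], ...], "twist": [[wx, wy, wz], ...], "gripper": [gripper, ...]}. A call has 1 to 12 rows; each row is the pose to reach, as a shift and turn from the pose commanded when the call began, along the tool's axes at that moment; what a row does not reach only later rows make up. A row lasts 1/8 s, in which the tool goes at most 62.5 mm and 10.7 degrees, less where a joint would pass 70% of its speed; a pose out of reach is approached as far as the arm can. A call with a gripper value outside its range is refused whole. The fingers move at their own pace and stop on an object; "squeeze" is the grip in N (left out, the last holds). Time passes only in rows, so rows that repeat a pose let the fingers close. It gives the time, the measured TCP pose, the force and the opening at its end, in the units of the state.
- read_state(): the state, without advancing time (a new reading comes with each control period).
- camera(name): name is "scene" or "top" or "wrist"; returns the picture (480x640x3 uint8, blue, green, red); there is no depth.
- get_calibration(name): a dict with "K" (3x3 intrinsics, pixels), "rvec" (rotation vector, rad) and "tvec" (3), from world to camera coordinates, as OpenCV has them; the wrist camera has in their place "hand_eye" (4x4, takes a point from camera to tool coordinates, whose origin is the TCP and whose axes are the tool frame's). Camera axes: x right, y down, z forward; pixel columns grow to the right and rows downward; lengths in mm; the calibration is good to about 2 mm. A picture is of the moment at which its call begins: read the wrist's pose just before it. get_calibration takes no time and is no camera call.
- hand_in(): hands the job in, once; it reports no verdict.
Trained networks look in the newest picture that a camera, given by its name, has taken for a name from the list of things; names that differ only in an ending like _2 or _b are one class to them, and where a whole thing is asked for, a point or a joint stands for the part that bears it (a point fixed in the world has none). Each returns a list of dicts, best first, with "score" (0 to 1); they miss things now and then, are a little off and sometimes report something else, mostly with a low value. They report only what shows in the picture. A call takes as long as a camera call.
- masks_of(camera, target): "mask" (480x640 bool, what is visible of it) and "point" ([column, row] in pixels, amid what is visible of it).
The state is a dict: "t": time; "q": joint angles; "qvel": joint speeds; "tau": joint torques, N m; "tcp_pos": TCP position; "eef_rot": TCP orientation; "ft_force": force on the tool from outside, world axes, zero at the start; "torque": the same for the moment, N m; "gripper_width": opening from 0.0 (shut) to 1.0 (fully open).
Only numpy, scipy, OpenCV 4.12 (cv2) and the standard library are available. Lean on these libraries where they do the work, as an engineer would, in place of code of your own. Each camera call takes 0.05 s, during which the arm holds its last target.

### The job

The folding stay inside the left end of the grey tool box has just been refitted: try it out. Raise the lid by its handle until the stay locks, let the lid down onto the lock and let go, so that it stands by itself. Then close it properly: lift the lid slightly to free the lock, fold the knee back without forcing it, and bring the lid down gently by the handle until it is fully shut, leaving the slate, gauge block, nail bar and jar where they are.

Things in the scene. Friction and masses are not known exactly. Their poses are not given: they have to be found in the camera images.
- toolbox: Grey sheet-steel tool box screwed to the bench, 185 mm deep (x), 320 wide (y), rim 120 high, walls 3, top of inner floor 6 mm up. Origin: centre of its underside. x points from the front (handle side, towards the robot) to the back (hinge side), y to its left end, z up. The lid is hinged along the top of the back wall; a folding stay works inside the left end, in the plane y = +135 mm.
- lid_hinge (a point): Middle of the lid's hinge line, at the top of the back wall (box frame: x +92.5, y 0, z 120 mm); the hinge line runs along the box's y. Its axes are the lid's own and tilt with it.
- handle_bar (a point): Centre of the lid's handle: a straight bar parallel to the hinge line, 42 mm out from the lid's front face, with a black sleeve 16 mm thick and 94 mm long that turns freely on it, so it can be pinched while the lid swings. With the lid shut it is 227 mm forward of and 11 mm above the hinge line. The lid is a tray 25 mm high that covers the box. Axes: the lid's own.
- sleeve: The turning sleeve of the handle; origin at its middle (same point as handle_bar), y along it. Hauling it up against the taut stay, or pressing it down on the locked stay, with over 12 N strains the stay and spoils the job.
- lid (a joint): Opening of the lid, rad: 0 shut. It rests on the locked stay somewhere from 1.17 to 1.31, as the stay's foot was set by eye; about 0.055 above that the lock comes free, 0.075 above it the stay is taut, the end of travel. Lid and handle weigh 0.6 to 0.75 kg. The hinge is stiff (0.45 N m of friction): above about 1.03 the lid stays where it is left, lower it falls. It must close slower than 1.5 rad/s.
- stay_lower: Lower arm of the stay: steel tube 16 mm deep, 18 wide (along the box's y), 89 long from its pivot in the box (its origin; box frame x -67 to -53, y +135, z 98 mm) to the knee pin. z points along the arm to the knee; the -x face is the front, which looks up and towards the robot when open. Never push the stay with over 12 N: unlocked it folds at about 5 N, locked it does not yield.
- stay_press (a point): Where to push the knee: middle of the lower arm's flat front face, 20 mm below the knee pin; the arm's axes. With the stay locked the arm leans back some 45 degrees and this face looks up and forward at about 45. Pushed squarely (back and down) by 30 mm, an unlocked knee folds by some 0.7 rad and draws the lid down some 0.07 rad below its locked rest, where both stay put.
- stay_knee (a joint): Angle of the knee, rad: 0 folded with the lid shut, 2.46 straight, 2.51 at its stop just past straight. A light spring straightens it as the lid goes up, and it snaps straight by itself when the stay is nearly taut. Folding it back makes the number smaller.
- stay_slide (a joint): How far, in m, the upper arm is drawn out of the lower at the knee, along a 7 mm slot: 0 when its tail has dropped home in the mouth of the lower tube (with the knee straight this is the lock; the lid's weight keeps it so), 0.007 fully drawn out. Only above about 0.005 is the tail clear of the mouth and the knee free to fold.
- gauge: Bystander: loose plain brass gauge block, 70 x 30 x 25 mm, lying on the bench to the left or right of the box. Origin: centre of its underside.
- slate: Bystander: loose pewter-grey slate offcut 170 x 100 x 7 mm lying on the bench at the far left. Origin: centre of its underside.
- nail_bar: Bystander: loose steel nail bar, 280 mm long, lying on the bench at the far right. Origin: about its middle, at bench level.
- jar: Bystander: loose green glass jar of slate hooks, 72 mm across and 95 mm high, hooks to 115 mm, standing on the bench on the other side of the box from the gauge block. Origin: centre of its base.

How it is judged:
By the outcome, as a careful person would: the job done as asked, in the order asked, and still so for the second after the job is handed in, with the robot touching nothing.
It also fails if it takes over 72 s, if anything falls off the work surface, if the arm or the gripper's body presses on something with over 40 N, if the wrist force passes 120 N, or if a joint passes its speed limit or range.

## Working session

There is one attempt and no reset: what is moved stays moved. The work goes in short steps, Python scripts to look and compute and a tool call to move; the robot and the scene stay as the last step left them, time stands still between calls to the robot, and variables do not carry over. Pictures are saved under pics/ and viewed, and the job is handed in when it is done.

Besides the shell and the picture viewer there is one more tool, called after ">>>" in YAML: its name, and indented under it one key for each argument. servo_tool: Moves the arm, as the interface text tells. Its arguments: {"type":"object","properties":{"delta_pos":{"type":"array","items":{"type":"array","items":{"type":"number"}}},"twist":{"type":"array","items":{"type":"array","items":{"type":"number"}}},"gripper":{"type":"array","items":{"type":"number"}},"squeeze":{"type":"number"}},"required":["delta_pos","twist","gripper"]}

```bash
mkdir -p pics; ls; python3 - <<'E'
from rig import *
import cv2
s=read_state(); print(s)
for c in ("scene","top","wrist"):
    im=camera(c); cv2.imwrite(f"pics/{c}0.png",im)
    print(c,get_calibration(c))
E
```

```text
pics
{'t': 0.0, 'q': array([ 1.05940350e+00,  1.24518372e-01,  1.65167862e+00, -4.01578419e-05,
        1.36753607e+00, -8.26150239e-02]), 'qvel': array([ 6.33984899e-04,  3.51831236e-04,  9.85510749e-04, -1.00369074e-03,
       -8.97876121e-04, -1.71712655e-06]), 'tau': array([ 1.65321384e-03, -4.17592442e+01, -3.59947193e+01,  7.76083907e-02,
        4.89410455e-02, -1.77953862e-04]), 'tcp_pos': array([269.96575428, 590.56061002, 213.37576184]), 'eef_rot': array([ 0.69071074,  0.14970663,  0.69112709, -0.15116201]), 'ft_force': array([-0.68395745, -0.13203253, -0.30519811]), 'torque': array([-0.00757631, -0.01454603,  0.01049794]), 'gripper_width': 0.9977911205286071}
scene {'K': array([[614.75299288,   0.        , 316.98450472],
       [  0.        , 614.75299288, 236.10400817],
       [  0.        ,   0.        ,   1.        ]]), 'rvec': array([ 0.8660846 ,  2.36483444, -1.29791007]), 'tvec': array([ 423.32731017, -115.03228792, 1774.23130421])}
top {'K': array([[537.04083977,   0.        , 324.49060425],
       [  0.        , 537.04083977, 238.60124555],
       [  0.        ,   0.        ,   1.        ]]), 'rvec': array([ 2.04686725, -2.1598266 ,  0.25220507]), 'tvec': array([  36.77131358,  592.97941557, 1413.17506657])}
wrist {'K': array([[365.17880846,   0.        , 316.61471467],
       [  0.        , 365.17880846, 236.92303727],
       [  0.        ,   0.        ,   1.        ]]), 'hand_eye': array([[-7.74415598e-07, -2.48565050e-01,  9.68615205e-01,
        -1.69702973e+02],
       [ 9.99999843e-01,  5.42759419e-04,  1.40081878e-04,
        -8.67668572e-01],
       [-5.60544485e-04,  9.68615053e-01,  2.48565010e-01,
        -6.98230309e+01],
       [ 0.00000000e+00,  0.00000000e+00,  0.00000000e+00,
         1.00000000e+00]])}
```

View pics/scene0.png

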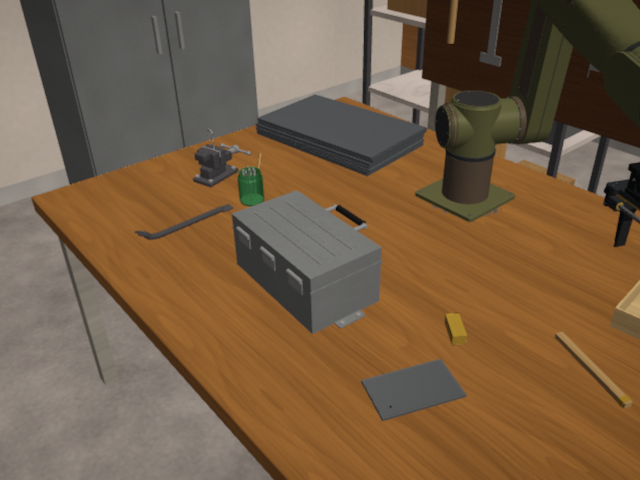

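View pics/top0.png

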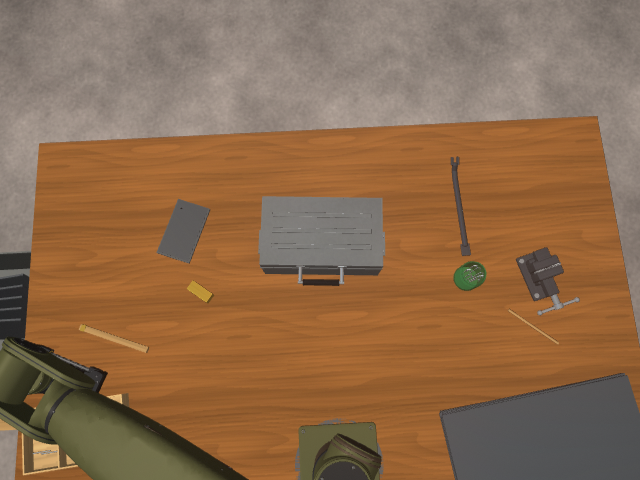

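View pics/wrist0.png

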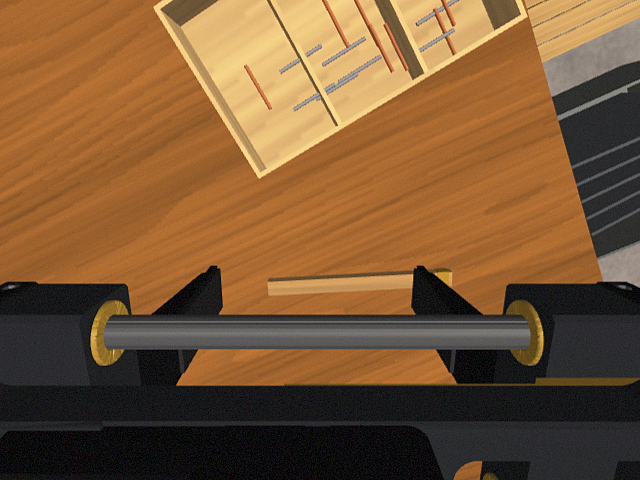

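```bash
cat > h.py <<'E'
from rig import *
import numpy as np, cv2
from scipy.spatial.transform import Rotation as R
def cal(n):
    c=get_calibration(n)
    if 'rvec' in c: return c['K'],cv2.Rodrigues(c['rvec'])[0],np.array(c['tvec']).reshape(3)
    s=read_state(); T=tool(s); W=T@c['hand_eye']; Wi=np.linalg.inv(W); return c['K'],Wi[:3,:3],Wi[:3,3]
def tool(s):
    T=np.eye(4); q=s['eef_rot']; T[:3,:3]=R.from_quat([q[1],q[2],q[3],q[0]]).as_matrix(); T[:3,3]=s['tcp_pos']; return T
def proj(C,P):
    K,Rm,t=C; p=(np.atleast_2d(P)@Rm.T+t)@K.T; return p[:,:2]/p[:,2:]
def ray(C,uv):
    K,Rm,t=C; d=Rm.T@np.linalg.solve(K,[uv[0],uv[1],1.]); return -Rm.T@t,d/np.linalg.norm(d)
def atz(C,uv,z):
    o,d=ray(C,uv); return o+d*(z-o[2])/d[2]
def tri(rs):
    A=np.zeros((3,3));b=np.zeros(3)
    for o,d in rs:
        M=np.eye(3)-np.outer(d,d);A+=M;b+=M@o
    return np.linalg.solve(A,b)
E
python3 - <<'E'
from h import *
out={}
for c in ("scene","top"):
    camera(c); C=cal(c)
    for n in ("sleeve","toolbox","lid","gauge","jar","slate","nail_bar"):
        r=masks_of(c,n)
        if not r: print(c,n,None); continue
        m=r[0]['mask']; ys,xs=np.nonzero(m)
        print(c,n,round(r[0]['score'],2),r[0]['point'],xs.min(),xs.max(),ys.min(),ys.max(),m.sum(),'cent',xs.mean().round(1),ys.mean().round(1), atz(C,(xs.mean(),ys.mean()),131 if n=='sleeve' else 0).round(0), cv2.minAreaRect(np.c_[xs,ys].astype(np.int32)))
        out[c+n]=m
np.savez('m0.npz',**out)
ra=[]
for c in("scene","top"):
    ys,xs=np.nonzero(out[c+'sleeve']); ra.append(ray(cal(c),(xs.mean(),ys.mean())))
print('tri sleeve',tri(ra))
for c,(x0,y0,x1,y1) in {"scene":(220,180,400,340),"top":(240,180,400,300)}.items():
    im=cv2.imread(f'pics/{c}0.png')[y0:y1,x0:x1]; cv2.imwrite(f'pics/{c}0c.png',cv2.resize(im,None,fx=4,fy=4,interpolation=cv2.INTER_CUBIC))
E
```

```text
scene sleeve 0.74 [348.0, 217.0] 335 361 206 224 154 cent 348.0 214.9 [467.  18. 131.] ((347.91741943359375, 214.8962860107422), (29.680906295776367, 5.366039752960205), 33.023868560791016)
scene toolbox 0.87 [311.5, 259.2] 232 380 192 333 14374 cent 308.4 259.5 [537. -49.   0.] ((309.5225830078125, 252.15440368652344), (165.41343688964844, 117.3587417602539), 43.02506637573242)
scene lid None
scene gauge 0.85 [457.6, 327.0] 445 465 314 344 492 cent 454.7 329.5 [466. 355.   0.] ((455.0377197265625, 329.1320495605469), (33.51597213745117, 17.0327091217041), 74.05460357666016)
scene jar 0.74 [251.2, 184.8] 236 262 166 206 932 cent 249.3 186.1 [ 429. -465.    0.] ((249.0, 186.0), (40.0, 26.0), 90.0)
scene slate 0.98 [413.7, 385.4] 361 464 359 420 3874 cent 411.7 389.3 [658. 411.   0.] ((412.7264709472656, 388.7924499511719), (45.60369873046875, 96.28974914550781), 74.05460357666016)
scene nail_bar 0.63 [181.7, 229.3] 136 231 205 239 558 cent 183.0 223.8 [ 688. -406.    0.] ((184.57211303710938, 223.66995239257812), (13.168676376342773, 98.4792709350586), 73.71508026123047)
top sleeve 0.
[... 584 characters left out ...]
125, 291.3513488769531), (26.50446128845215, 11.392269134521484), 35.53767776489258)
top jar 0.71 [470.1, 273.1] 454 485 261 290 730 cent 469.8 275.6 [ 480. -403.    0.] ((470.0000305175781, 275.5000305175781), (26.832815170288086, 32.64659118652344), 63.43495178222656)
top slate 0.81 [181.0, 228.4] 157 209 199 262 2020 cent 183.0 230.7 [655. 412.   0.] ((182.89947509765625, 230.4613494873047), (35.32353973388672, 59.949501037597656), 21.03750991821289)
top nail_bar 0.81 [459.1, 206.3] 451 470 158 255 597 cent 459.3 208.0 [ 681. -396.    0.] ((459.11431884765625, 206.87640380859375), (97.47863006591797, 10.1746826171875), 82.56858825683594)
tri sleeve [466.0346214   19.51824723 131.05304712]
```

View pics/scene0c.png

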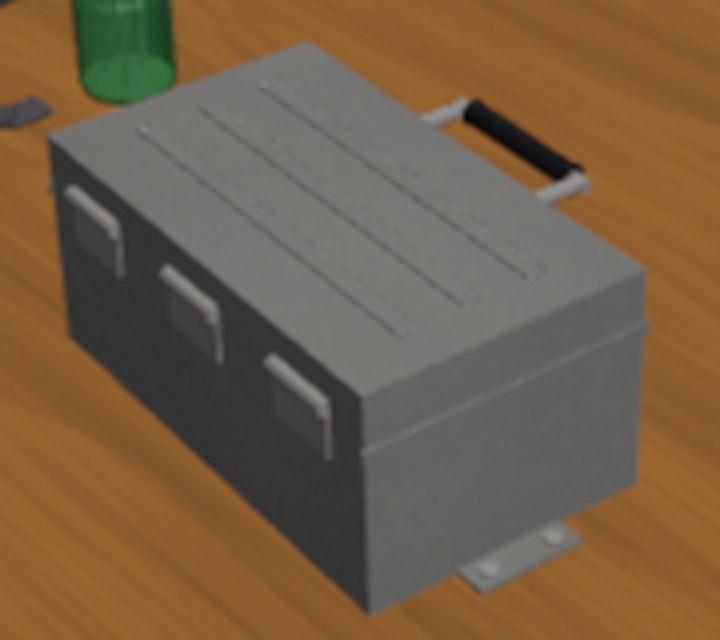

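View pics/top0c.png

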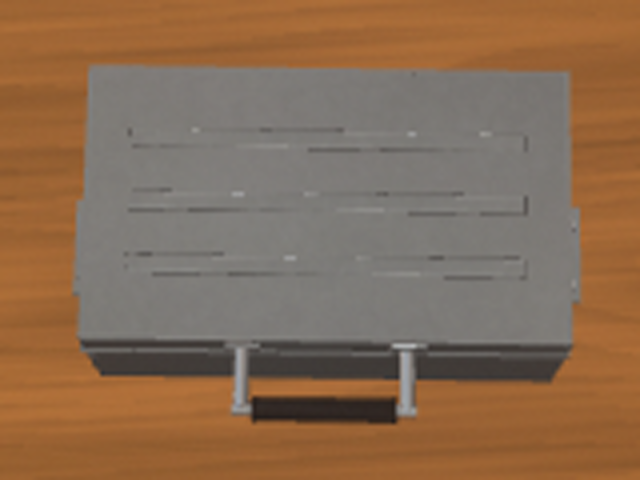

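```bash
python3 - <<'E'
from h import *
from scipy.optimize import least_squares
m=np.load('m0.npz')
# silhouettes: fit box hull (box + lid top) to min over cameras by IoU
def pts(x,y,yaw):
    c,s=np.cos(yaw),np.sin(yaw); P=[]
    for z,dx0,dx1,dy in ((0,-92.5,92.5,160),(120,-92.5,92.5,160),(143,-95,94,162)):
        for X in(dx0,dx1):
            for Y in(-dy,dy): P.append((x+c*X-s*Y,y+s*X+c*Y,z))
    return np.array(P)
C={c:cal(c) for c in("scene","top")}
M={}
for c in C:
    k=m[c+'toolbox'].astype(np.uint8); M[c]=cv2.morphologyEx(k,cv2.MORPH_OPEN,np.ones((9,9)))
def cost(p):
    s=0
    for c in C:
        h=cv2.convexHull((proj(C[c],pts(*p))*16).round().astype(np.int32)); I=np.zeros((480,640),np.uint8); cv2.fillPoly(I,[h],1,shift=4)
        s+=np.logical_xor(I,M[c]).sum()
    return s
from scipy.optimize import minimize
best=None
for yaw in np.linspace(-.15,.15,13):
    r=minimize(cost,[466+134.5*np.cos(yaw),19.5+134.5*np.sin(yaw),yaw],method='Nelder-Mead',options=dict(initial_simplex=[[466+134.5*np.cos(yaw)+a,19.5+134.5*np.sin(yaw)+b,yaw+d] for a,b,d in((0,0,0),(8,0,0),(0,8,0),(0,0,.03))]))
    if best is None or r.fun<best.fun: best=r
print(best.x,best.fun)
x,y,w=best.x
print('handle pred',x-134.5*np.cos(w),y-134.5*np.sin(w))
# sleeve ends in top
for c in C:
    ys,xs=np.nonzero(m[c+'sleeve']); d=np.c_[xs,ys]; v=cv2.fitLine(d.astype(np.float32),cv2.DIST_L2,0,.01,.01).ravel(); 
    a=atz(C[c],v[2:]-15*v[:2],131);b=atz(C[c],v[2:]+15*v[:2],131);e=a-b; print(c,np.arctan2(-e[0],e[1]))
E
```

```text
[ 5.99499717e+02  1.30712610e+01 -7.74912979e-02] 962.0
handle pred 465.40334441221387 23.483412650307898
scene 3.086875577751655
top -0.07821616441344639
```

```bash
cat >> h.py <<'E'
BX=np.array([600,11.5,0.]); YAW=-0.073
ex=np.array([np.cos(YAW),np.sin(YAW),0]); ey=np.array([-np.sin(YAW),np.cos(YAW),0]); ez=np.array([0,0,1.])
def b2w(x,y,z): return BX+ex*x+ey*y+ez*z
HG=b2w(92.5,4,120)
def handle(th,y=0):  # bar world at lid angle
    a=th+np.arctan2(11,227); return b2w(92.5,y,120)+227.27*(-np.cos(a)*ex+np.sin(a)*ez)
def show(s,Pt,Rt,n=1):
    T=tool(s); d=T[:3,:3].T@(np.array(Pt)-T[:3,3])/10; w=np.degrees(R.from_matrix(T[:3,:3].T@Rt).as_rotvec())
    print('delta cm',d.round(2),'twist',w.round(1),'rows>=',np.ceil(max(np.linalg.norm(d)/6.25,np.linalg.norm(w)/10.7)))
E
python3 - <<'E'
from h import *
s=read_state(); T=tool(s); print(s['t'],T.round(3))
h=handle(0); print('bar',h)
x=-ez
for sg in(1,-1):
    y=sg*ex; Rt=np.c_[x,y,np.cross(x,y)]
    show(s,h+ez*80,Rt); 
E
```

```text
0.95 [[-0.00000e+00  4.16000e-01  9.09000e-01  2.70284e+02]
 [-0.00000e+00  9.09000e-01 -4.16000e-01  5.91119e+02]
 [-1.00000e+00 -0.00000e+00  0.00000e+00  2.14630e+02]
 [ 0.00000e+00  0.00000e+00  0.00000e+00  1.00000e+00]]
bar [465.85459361  21.31004677 131.00017601]
delta cm [  0.36 -43.69  41.48] twist [69.6  0.   0. ] rows>= 10.0
delta cm [  0.36 -43.69  41.48] twist [-110.4   -0.     0. ] rows>= 11.0
```

>>> servo_tool:
  delta_pos:
    - [0, -4.4, 4.2]
    - [0, -8.7, 8.3]
    - [0.1, -13.1, 12.4]
    - [0.1, -17.5, 16.6]
    - [0.1, -21.8, 20.7]
    - [0.2, -26.2, 24.9]
    - [0.2, -30.6, 29]
    - [0.3, -35, 33.2]
    - [0.3, -39.3, 37.3]
    - [0.4, -43.7, 41.5]
    - [0.4, -43.7, 41.5]
  twist:
    - [7, 0, 0]
    - [14, 0, 0]
    - [21, 0, 0]
    - [28, 0, 0]
    - [35, 0, 0]
    - [42, 0, 0]
    - [49, 0, 0]
    - [56, 0, 0]
    - [63, 0, 0]
    - [69.6, 0, 0]
    - [69.6, 0, 0]
  gripper: [3.6, 3.6, 3.6, 3.6, 3.6, 3.6, 3.6, 3.6, 3.6, 3.6, 3.6]
  squeeze: 15

```text
t: 2.33
tcp_pos: [466.7, 17.7, 210.8]
eef_rot: [-0.48, -0.519, -0.48, 0.52]
ft_force: [0.3, -0.1, 0.1]
gripper_width: 0.379
```

```bash
python3 - <<'E'
from h import *
s=read_state(); print(s['t'],s['tcp_pos'].round(1),s['ft_force'].round(2),s['q'].round(2),tool(s)[:3,:3].round(3))
im=camera('wrist'); cv2.imwrite('pics/w1.png',im)
C=cal('wrist')
for r in masks_of('wrist','sleeve')[:2]:
    ys,xs=np.nonzero(r['mask']); print(r['score'],r['point'],xs.min(),xs.max(),ys.min(),ys.max(),xs.mean(),ys.mean(),atz(C,(xs.mean(),ys.mean()),131))
print(proj(C,handle(0)))
E
```

```text
2.325 [466.7  17.7 210.8] [ 0.3  -0.12  0.09] [-0.08 -0.29  2.05 -0.    1.39  0.  ] [[ 0.     0.997 -0.079]
 [-0.001 -0.079 -0.997]
 [-1.     0.     0.001]]
0.68 [315.8, 235.8] 302 327 169 303 314.7769054628721 235.09355577363428 [464.93086656  25.92532329 131.        ]
[[316.58185193 241.30916586]]
```

View pics/w1.png

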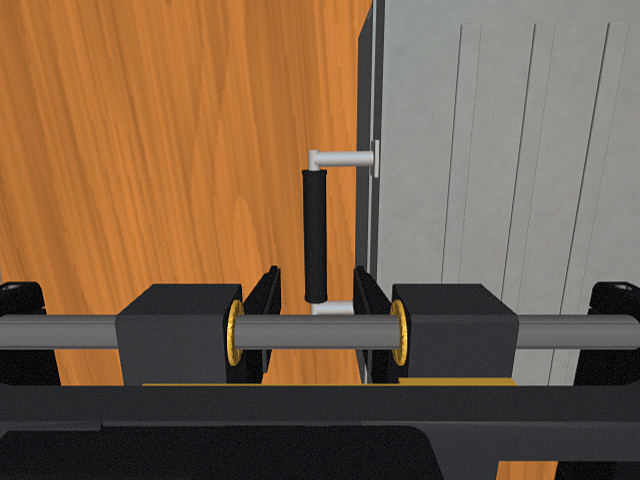

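>>> servo_tool:
  delta_pos:
    - [3, 0, -0.5]
    - [6, 0, -0.5]
    - [8.5, 0, -0.5]
    - [9.8, 0, -0.5]
    - [9.8, 0, -0.5]
    - [9.8, 0, -0.5]
    - [9.8, 0, -0.5]
    - [9.8, 0, -0.5]
  twist:
    - [0, 0, 0]
    - [0, 0, 0]
    - [0, 0, 0]
    - [0, 0, 0]
    - [0, 0, 0]
    - [0, 0, 0]
    - [0, 0, 0]
    - [0, 0, 0]
  gripper: [3.6, 3.6, 3.6, 3.6, 3.6, 1.0, 1.0, 1.0]

```text
t: 3.42
tcp_pos: [466.2, 26.2, 113.5]
eef_rot: [-0.481, -0.518, -0.482, 0.518]
ft_force: [-3.5, 1.5, 4.0]
gripper_width: 0.163
```

```bash
python3 - <<'E'
from h import *
s=read_state(); print(s['t'],s['tcp_pos'].round(1),s['ft_force'].round(2),s['gripper_width']*95.1)
im=camera('wrist'); cv2.imwrite('pics/w2.png',im)
E
```

```text
3.425 [466.2  26.2 113.5] [-3.45  1.55  4.03] 15.52935308148841
```

View pics/w2.png

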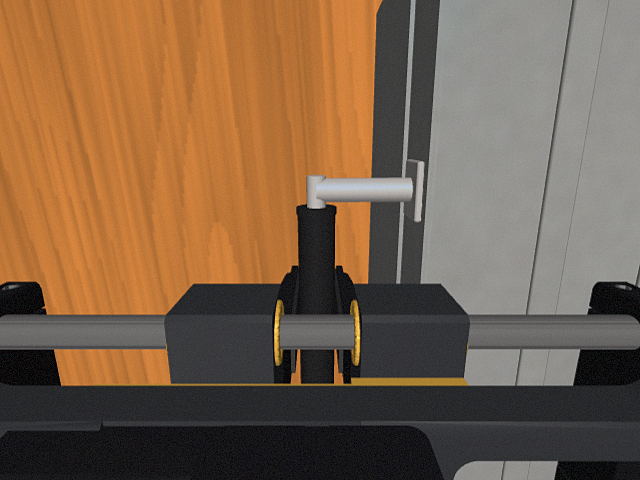

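```bash
cat >> h.py <<'E'
def arc(a,b,n):
    for t in np.linspace(a,b,n+1)[1:]:
        r=lambda t:227.27*np.array([-np.cos(t+.0484),np.sin(t+.0484)])
        d=(r(t)-r(a))/10; print(round(t,3),[round(-d[1],2),round(d[0],2),0])
E
python3 -c "
from h import *
arc(0,.96,12); print(); arc(.96,1.12,4)"
```

```text
0.08 [np.float64(-1.81), np.float64(0.16), 0]
0.16 [np.float64(-3.6), np.float64(0.47), 0]
0.24 [np.float64(-5.36), np.float64(0.91), 0]
0.32 [np.float64(-7.08), np.float64(1.5), 0]
0.4 [np.float64(-8.75), np.float64(2.22), 0]
0.48 [np.float64(-10.36), np.float64(3.07), 0]
0.56 [np.float64(-11.89), np.float64(4.05), 0]
0.64 [np.float64(-13.34), np.float64(5.15), 0]
0.72 [np.float64(-14.7), np.float64(6.36), 0]
0.8 [np.float64(-15.95), np.float64(7.67), 0]
0.88 [np.float64(-17.1), np.float64(9.08), 0]
0.96 [np.float64(-18.13), np.float64(10.58), 0]

1.0 [np.float64(-0.47), np.float64(0.78), 0]
1.04 [np.float64(-0.91), np.float64(1.58), 0]
1.08 [np.float64(-1.31), np.float64(2.39), 0]
1.12 [np.float64(-1.69), np.float64(3.22), 0]
```

>>> servo_tool:
  delta_pos:
    - [-1.0, 0.1, 0]
    - [-2.7, 0.3, 0]
    - [-4.5, 0.7, 0]
    - [-6.2, 1.2, 0]
    - [-7.9, 1.85, 0]
    - [-9.55, 2.6, 0]
    - [-11.1, 3.5, 0]
    - [-12.6, 4.6, 0]
    - [-14, 5.7, 0]
    - [-15.3, 7.0, 0]
    - [-16.5, 8.35, 0]
    - [-17.6, 9.8, 0]
  twist:
    - [0, 0, 0]
    - [0, 0, 0]
    - [0, 0, 0]
    - [0, 0, 0]
    - [0, 0, 0]
    - [0, 0, 0]
    - [0, 0, 0]
    - [0, 0, 0]
    - [0, 0, 0]
    - [0, 0, 0]
    - [0, 0, 0]
    - [0, 0, 0]
  gripper: [1, 1, 1, 1, 1, 1, 1, 1, 1, 1, 1, 1]

```text
t: 4.97
tcp_pos: [565.0, 19.5, 290.4]
eef_rot: [0.481, 0.518, 0.482, -0.517]
ft_force: [-4.8, 3.5, -4.8]
gripper_width: 0.165
```

```bash
cat > look.py <<'E'
from h import *
import sys
n=sys.argv[1]; cams=sys.argv[2:]
s=read_state(); T=tool(s); g=T[:3,3]-19*T[:3,0]; d=g-HG
xb=d@ex; print('t',s['t'],'tcp',s['tcp_pos'].round(1),'F',s['ft_force'].round(2),'w',round(s['gripper_width']*95.1,1),'theta',round(np.arctan2(d[2],-xb)-.0484,3),'r',round(np.hypot(xb,d[2]),1),'tang F',round(s['ft_force']@(ex*d[2]/227-ez*xb/227),1))
for c in cams: cv2.imwrite(f'pics/{c}{n}.png',camera(c))
E
python3 look.py 3 top
```

```text
t 4.975 tcp [565.   19.5 290.4] F [-4.75  3.47 -4.82] w 15.7 theta 0.928 r 228.6 tang F -6.9
```

View pics/top3.png

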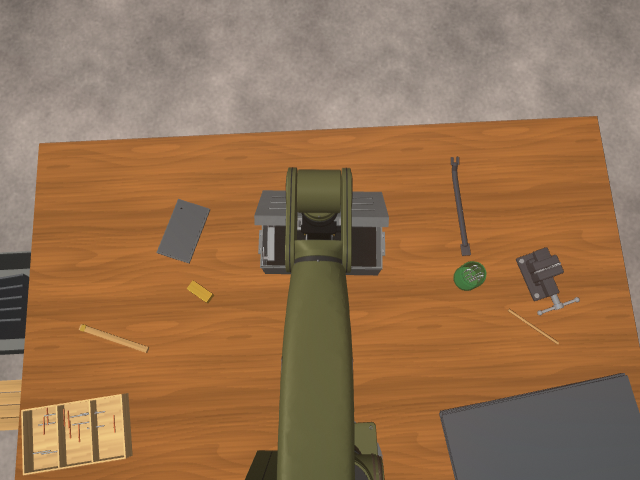

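>>> servo_tool:
  delta_pos:
    - [-0.5, 0.8, 0]
    - [-0.9, 1.6, 0]
    - [-1.3, 2.4, 0]
    - [-1.7, 3.2, 0]
    - [-1.7, 3.2, 0]
  twist:
    - [0, 0, 0]
    - [0, 0, 0]
    - [0, 0, 0]
    - [0, 0, 0]
    - [0, 0, 0]
  gripper: [1, 1, 1, 1, 1]

```text
t: 5.65
tcp_pos: [597.9, 17.3, 308.9]
eef_rot: [0.483, 0.52, 0.48, -0.516]
ft_force: [-0.8, 3.5, 5.6]
gripper_width: 0.163
```

```bash
python3 look.py 4 top wrist; python3 -c "
from h import *
arc(1.10,1.20,4);arc(1.2,1.4,10)
im=cv2.imread('pics/top4.png')[170:300,230:410]; cv2.imwrite('pics/top4c.png',cv2.resize(im,None,fx=4,fy=4,interpolation=cv2.INTER_CUBIC))"
```

```text
t 5.65 tcp [597.9  17.3 308.9] F [-0.84  3.47  5.61] w 15.5 theta 1.093 r 228.7 tang F 1.4
1.125 [np.float64(-0.23), np.float64(0.52), 0]
1.15 [np.float64(-0.44), np.float64(1.05), 0]
1.175 [np.float64(-0.64), np.float64(1.58), 0]
1.2 [np.float64(-0.83), np.float64(2.12), 0]
1.22 [np.float64(-0.14), np.float64(0.43), 0]
1.24 [np.float64(-0.27), np.float64(0.87), 0]
1.26 [np.float64(-0.39), np.float64(1.31), 0]
1.28 [np.float64(-0.51), np.float64(1.75), 0]
1.3 [np.float64(-0.61), np.float64(2.19), 0]
1.32 [np.float64(-0.71), np.float64(2.63), 0]
1.34 [np.float64(-0.79), np.float64(3.08), 0]
1.36 [np.float64(-0.87), np.float64(3.53), 0]
1.38 [np.float64(-0.94), np.float64(3.98), 0]
1.4 [np.float64(-1.0), np.float64(4.43), 0]
```

View pics/top4c.png

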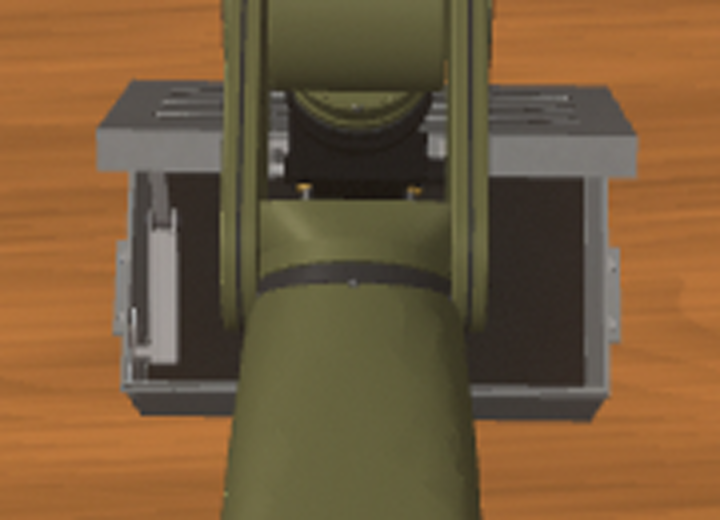

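View pics/wrist4.png

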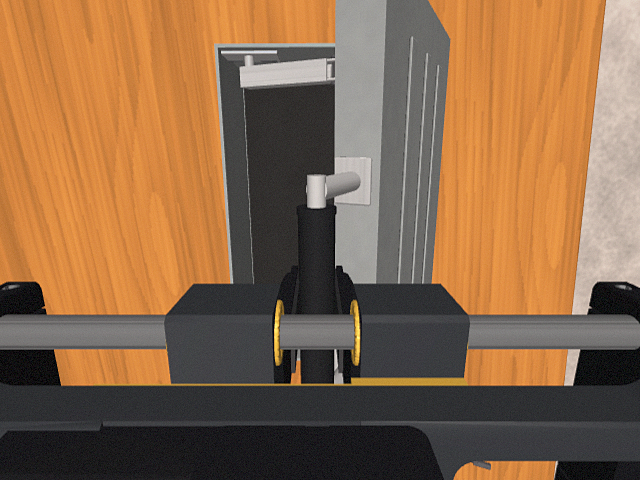

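>>> servo_tool:
  delta_pos:
    - [-0.35, 0.5, 0]
    - [-0.6, 1.0, 0]
    - [-0.8, 1.5, 0]
    - [-1.0, 2.0, 0]
    - [-1.0, 2.0, 0]
  twist:
    - [0, 0, 0]
    - [0, 0, 0]
    - [0, 0, 0]
    - [0, 0, 0]
    - [0, 0, 0]
  gripper: [1, 1, 1, 1, 1]

```text
t: 6.38
tcp_pos: [616.8, 16.0, 316.8]
eef_rot: [0.482, 0.519, 0.481, -0.517]
ft_force: [0.4, 5.3, 1.0]
gripper_width: 0.167
```

```bash
python3 look.py 5 
```

```text
t 6.375 tcp [616.8  16.  316.8] F [0.43 5.26 1.04] w 15.9 theta 1.183 r 228.8 tang F 0.4
```

>>> servo_tool:
  delta_pos:
    - [-0.15, 0.4, -0.1]
    - [-0.25, 0.8, -0.2]
    - [-0.25, 0.8, -0.2]
  twist:
    - [0, 0, 0]
    - [0, 0, 0]
    - [0, 0, 0]
  gripper: [1, 1, 1]

```text
t: 6.75
tcp_pos: [624.8, 15.5, 319.4]
eef_rot: [0.482, 0.518, 0.48, -0.518]
ft_force: [-1.5, -2.3, 4.0]
gripper_width: 0.161
```

```bash
python3 look.py 6 
```

```text
t 6.75 tcp [624.8  15.5 319.4] F [-1.5  -2.3   4.03] w 15.4 theta 1.22 r 228.7 tang F -0.1
```

>>> servo_tool:
  delta_pos:
    - [-0.1, 0.25, 0]
    - [-0.2, 0.5, 0]
    - [-0.2, 0.5, 0]
  twist:
    - [0, 0, 0]
    - [0, 0, 0]
    - [0, 0, 0]
  gripper: [1, 1, 1]

```text
t: 7.12
tcp_pos: [629.4, 15.2, 320.8]
eef_rot: [-0.482, -0.518, -0.481, 0.518]
ft_force: [-2.6, -3.8, 5.3]
gripper_width: 0.163
```

```bash
python3 look.py 7 top;  python3 -c "
from h import *
im=cv2.imread('pics/top7.png')[170:300,230:410]; cv2.imwrite('pics/top7c.png',cv2.resize(im,None,fx=4,fy=4,interpolation=cv2.INTER_CUBIC))"
```

```text
t 7.125 tcp [629.4  15.2 320.8] F [-2.64 -3.78  5.3 ] w 15.5 theta 1.241 r 228.8 tang F -0.8
```

View pics/top7c.png

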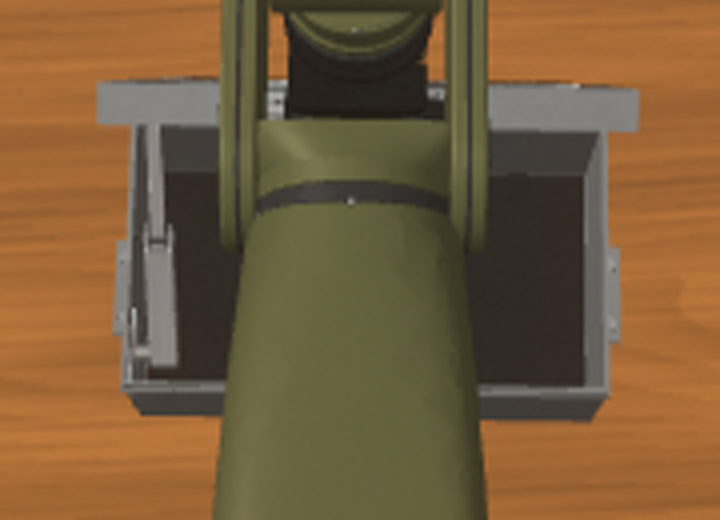

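>>> servo_tool:
  delta_pos:
    - [-0.15, 0.25, 0.05]
    - [-0.25, 0.5, 0.1]
    - [-0.25, 0.5, 0.1]
  twist:
    - [0, 0, 0]
    - [0, 0, 0]
    - [0, 0, 0]
  gripper: [1, 1, 1]

```text
t: 7.55
tcp_pos: [633.8, 14.9, 322.1]
eef_rot: [-0.481, -0.518, -0.482, 0.518]
ft_force: [-4.3, -1.8, 1.3]
gripper_width: 0.163
```

```bash
python3 look.py 8
```

```text
t 7.55 tcp [633.8  14.9 322.1] F [-4.31 -1.82  1.33] w 15.5 theta 1.262 r 228.8 tang F -3.7
```

>>> servo_tool:
  delta_pos:
    - [-0.1, 0.2, 0]
    - [-0.15, 0.4, 0]
    - [-0.15, 0.4, 0]
  twist:
    - [0, 0, 0]
    - [0, 0, 0]
    - [0, 0, 0]
  gripper: [1, 1, 1]

```text
t: 7.92
tcp_pos: [634.8, 14.9, 322.3]
eef_rot: [-0.479, -0.515, -0.484, 0.52]
ft_force: [-15.3, -1.3, 2.7]
gripper_width: 0.166
```

```bash
python3 look.py 9
```

```text
t 7.925 tcp [634.8  14.9 322.3] F [-15.33  -1.33   2.68] w 15.8 theta 1.267 r 228.8 tang F -14.1
```

>>> servo_tool:
  delta_pos:
    - [0.05, -0.35, 0]
    - [0.05, -0.35, 0]
  twist:
    - [0, 0, 0]
    - [0, 0, 0]
  gripper: [1, 1]

```text
t: 8.18
tcp_pos: [633.7, 14.9, 322.1]
eef_rot: [-0.481, -0.517, -0.482, 0.519]
ft_force: [-5.0, -2.6, -1.2]
gripper_width: 0.165
```

```bash
python3 look.py 10 top wrist;  python3 -c "
from h import *
im=cv2.imread('pics/top10.png')[170:300,230:410]; cv2.imwrite('pics/top10c.png',cv2.resize(im,None,fx=4,fy=4,interpolation=cv2.INTER_CUBIC))"
```

```text
t 8.175 tcp [633.7  14.9 322.1] F [-5.   -2.64 -1.2 ] w 15.7 theta 1.261 r 228.8 tang F -5.0
```

View pics/top10c.png

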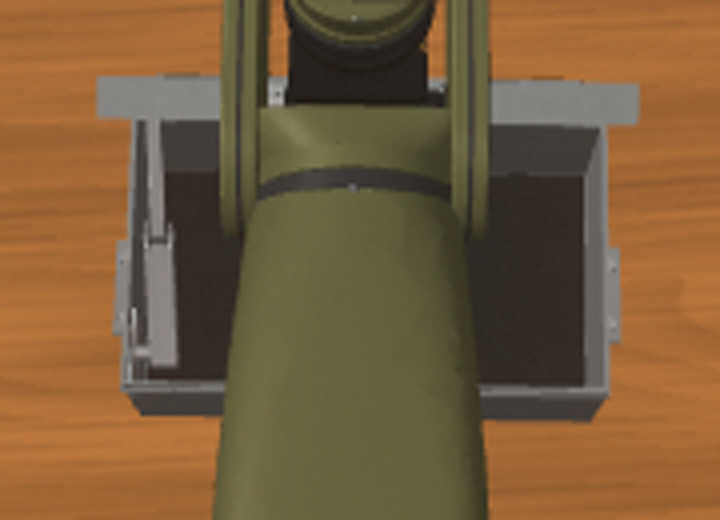

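View pics/wrist10.png

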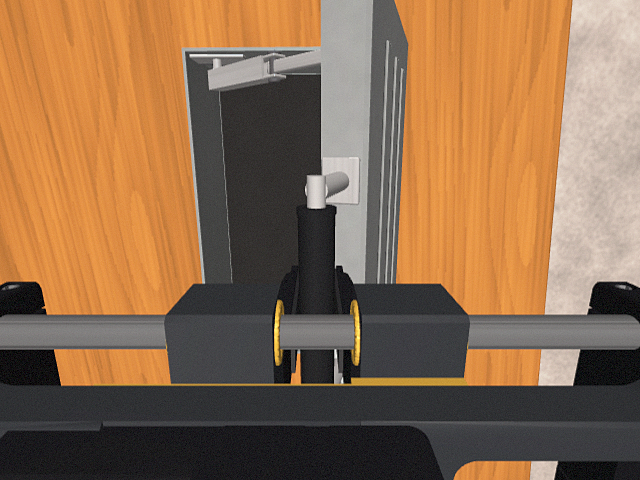

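>>> servo_tool:
  delta_pos:
    - [0.1, -0.3, 0]
    - [0.2, -0.6, 0]
    - [0.3, -0.9, 0]
    - [0.4, -1.2, 0]
    - [0.4, -1.2, 0]
  twist:
    - [0, 0, 0]
    - [0, 0, 0]
    - [0, 0, 0]
    - [0, 0, 0]
    - [0, 0, 0]
  gripper: [1, 1, 1, 1, 1]

```text
t: 8.9
tcp_pos: [622.1, 15.7, 318.7]
eef_rot: [-0.481, -0.517, -0.482, 0.518]
ft_force: [2.5, -2.8, -6.9]
gripper_width: 0.161
```

```bash
python3 look.py 11
```

```text
t 8.9 tcp [622.1  15.7 318.7] F [ 2.48 -2.77 -6.92] w 15.3 theta 1.208 r 228.9 tang F 0.4
```

>>> servo_tool:
  delta_pos:
    - [0.15, -0.15, 0.05]
    - [0.2, -0.25, 0.1]
    - [0.2, -0.25, 0.1]
  twist:
    - [0, 0, 0]
    - [0, 0, 0]
    - [0, 0, 0]
  gripper: [1, 1, 1]

```text
t: 9.28
tcp_pos: [620.0, 15.8, 317.9]
eef_rot: [0.481, 0.518, 0.482, -0.517]
ft_force: [2.5, 2.5, -3.8]
gripper_width: 0.163
```

```bash
python3 look.py 12
```

```text
t 9.275 tcp [620.   15.8 317.9] F [ 2.53  2.5  -3.77] w 15.5 theta 1.198 r 228.9 tang F 1.0
```

>>> servo_tool:
  delta_pos:
    - [0.05, -0.1, 0]
    - [0.07, -0.15, 0]
    - [0.07, -0.15, 0]
  twist:
    - [0, 0, 0]
    - [0, 0, 0]
    - [0, 0, 0]
  gripper: [1, 1, 1]

```text
t: 9.65
tcp_pos: [618.5, 15.8, 317.4]
eef_rot: [0.481, 0.518, 0.482, -0.517]
ft_force: [2.7, 4.9, -1.7]
gripper_width: 0.163
```

```bash
python3 look.py 13
```

```text
t 9.65 tcp [618.5  15.8 317.4] F [ 2.7   4.89 -1.7 ] w 15.5 theta 1.191 r 228.9 tang F 1.7
```

>>> servo_tool:
  delta_pos:
    - [0.04, -0.08, 0]
    - [0.06, -0.15, 0]
    - [0.06, -0.15, 0]
  twist:
    - [0, 0, 0]
    - [0, 0, 0]
    - [0, 0, 0]
  gripper: [1, 1, 1]

```text
t: 10.02
tcp_pos: [617.2, 15.9, 316.9]
eef_rot: [0.482, 0.518, 0.482, -0.517]
ft_force: [3.1, 4.4, -2.2]
gripper_width: 0.166
```

```bash
python3 look.py 14
```

```text
t 10.025 tcp [617.2  15.9 316.9] F [ 3.09  4.44 -2.22] w 15.8 theta 1.185 r 228.8 tang F 1.9
```

>>> servo_tool:
  delta_pos:
    - [0.03, -0.08, 0]
    - [0.06, -0.15, 0]
    - [0.06, -0.15, 0]
  twist:
    - [0, 0, 0]
    - [0, 0, 0]
    - [0, 0, 0]
  gripper: [1, 1, 1]

```text
t: 10.4
tcp_pos: [616.9, 16.0, 316.9]
eef_rot: [0.482, 0.519, 0.481, -0.516]
ft_force: [7.0, 4.6, -2.1]
gripper_width: 0.162
```

```bash
python3 look.py 15 wrist
```

```text
t 10.4 tcp [616.9  16.  316.9] F [ 7.01  4.62 -2.06] w 15.4 theta 1.184 r 228.9 tang F 5.6
```

View pics/wrist15.png

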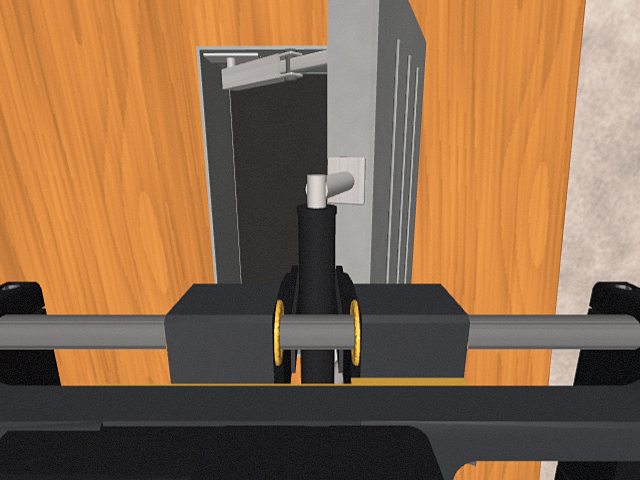

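>>> servo_tool:
  delta_pos:
    - [0, 0.12, 0]
    - [0, 0.12, 0]
    - [0, 0.12, 0]
    - [0, 0.12, 0]
    - [-2, 0.12, 0]
    - [-4.5, 0.12, 0]
    - [-4.5, 0.12, 0]
    - [-4.5, 0.12, 0]
    - [-4.5, 0.12, 0]
    - [-4.5, 0.12, 0]
    - [-4.5, 0.12, 0]
    - [-4.5, 0.12, 0]
  twist:
    - [0, 0, 0]
    - [0, 0, 0]
    - [0, 0, 0]
    - [0, 0, 0]
    - [0, 0, 0]
    - [0, 0, 0]
    - [0, 0, 0]
    - [0, 0, 0]
    - [0, 0, 0]
    - [0, 0, 0]
    - [0, 0, 0]
    - [0, 0, 0]
  gripper: [1, 3.6, 3.6, 3.6, 3.6, 3.6, 3.6, 3.6, 3.6, 3.6, 3.6, 3.6]

```text
t: 11.95
tcp_pos: [616.6, 15.2, 360.5]
eef_rot: [-0.481, -0.518, -0.482, 0.518]
ft_force: [0.5, -0.0, 0.9]
gripper_width: 0.378
```

```bash
python3 look.py 16 wrist scene; python3 - <<'E'
from h import *
print(read_state()['tcp_pos'])
camera('wrist');C=cal('wrist')
for n in('sleeve','stay_lower'):
  for r in masks_of('wrist',n)[:2]:
    ys,xs=np.nonzero(r['mask']); print(n,r['score'],r['point'],xs.min(),xs.max(),ys.min(),ys.max(),xs.mean(),ys.mean())
print(proj(C,[handle(1.184)]))
def arm(px,al):  # lower arm pts in box frame: al lean-back angle from vertical
    return None
for px in(-67,-60,-53):
  for al in(40,45,50):
    a=np.radians(al); d=lambda s,o:b2w(px+s*np.sin(a)-o*np.cos(a),135,98+s*np.cos(a)+o*np.sin(a))
    print(px,al,proj(C,[d(0,8),d(69,8),d(89,8)]).round(0).tolist())
E
```

```text
t 11.95 tcp [616.6  15.2 360.5] F [ 0.46 -0.03  0.89] w 36.0 theta 1.237 r 270.5 tang F 0.8
[616.68249627  15.17863211 360.71362255]
sleeve 0.63 [316.9, 253.8] 302 332 190 354 317.23435784851813 254.5477497255763
stay_lower 0.63 [276.8, 74.3] 233 326 58 93 277.1601752677702 76.33739045764362
[[318.67006778 276.77847271]]
-67 40 [[235.0, 85.0], [270.0, 77.0], [282.0, 74.0]]
-67 45 [[235.0, 85.0], [275.0, 77.0], [289.0, 75.0]]
-67 50 [[236.0, 85.0], [281.0, 78.0], [296.0, 76.0]]
-60 40 [[242.0, 85.0], [277.0, 77.0], [289.0, 74.0]]
-60 45 [[242.0, 85.0], [283.0, 77.0], [297.0, 75.0]]
-60 50 [[242.0, 85.0], [288.0, 78.0], [303.0, 76.0]]
-53 40 [[248.0, 85.0], [284.0, 77.0], [297.0, 74.0]]
-53 45 [[248.0, 85.0], [290.0, 77.0], [304.0, 75.0]]
-53 50 [[249.0, 85.0], [295.0, 78.0], [310.0, 76.0]]
```

View pics/wrist16.png

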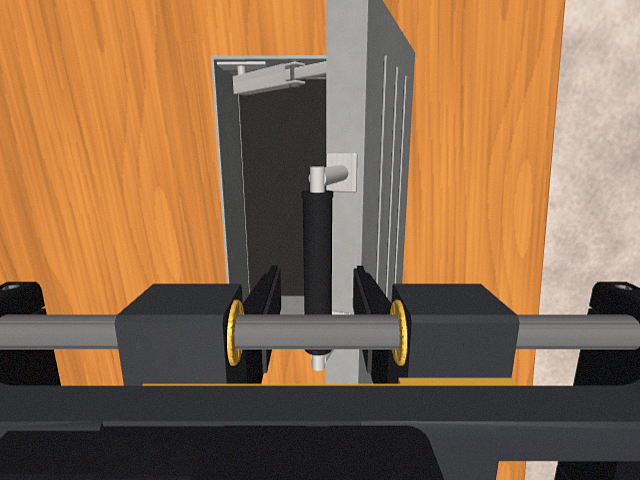

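View pics/scene16.png

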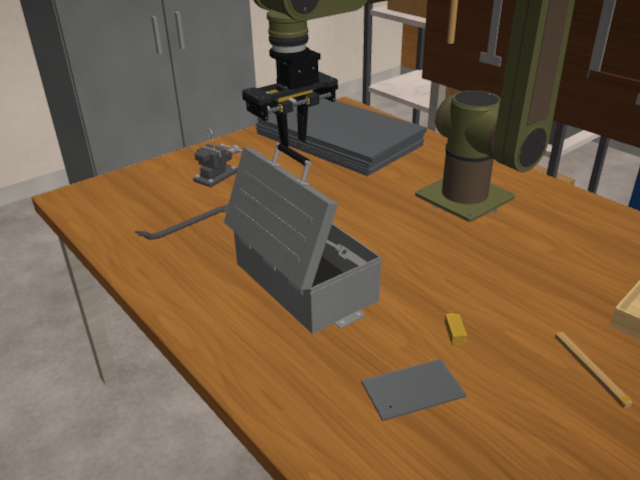

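>>> servo_tool:
  delta_pos:
    - [2.5, 0, 0]
    - [4.4, 0, 0]
    - [4.4, 0, 0]
    - [4.4, 0, 0]
    - [4.4, 0, 0]
    - [4.4, 0, 0]
    - [4.3, 0.3, 0]
    - [4.2, 0.6, 0]
    - [4.1, 0.9, 0]
    - [4.0, 1.2, 0]
    - [4.0, 1.2, 0]
  twist:
    - [0, 0, 0]
    - [0, 0, 0]
    - [0, 0, 0]
    - [0, 0, 0]
    - [0, 0, 0]
    - [0, 0, 0]
    - [0, 0, 0]
    - [0, 0, 0]
    - [0, 0, 0]
    - [0, 0, 0]
    - [0, 0, 0]
  gripper: [3.6, 3.6, 3.6, 1, 1, 1, 1, 1, 1, 1, 1]

```text
t: 13.58
tcp_pos: [629.3, 14.3, 321.8]
eef_rot: [0.482, 0.518, 0.481, -0.517]
ft_force: [-2.7, 1.0, 4.4]
gripper_width: 0.162
```

```bash
python3 look.py 17
```

```text
t 13.575 tcp [629.3  14.3 321.8] F [-2.72  0.99  4.39] w 15.4 theta 1.242 r 229.8 tang F -1.5
```

>>> servo_tool:
  delta_pos:
    - [-0.1, 0.15, 0]
    - [-0.15, 0.28, 0]
    - [-0.15, 0.28, 0]
    - [-0.15, 0.28, 0]
  twist:
    - [0, 0, 0]
    - [0, 0, 0]
    - [0, 0, 0]
    - [0, 0, 0]
  gripper: [1, 1, 1, 1]

```text
t: 14.08
tcp_pos: [631.7, 14.2, 322.5]
eef_rot: [0.482, 0.518, 0.481, -0.518]
ft_force: [-2.0, 0.6, 4.6]
gripper_width: 0.16
```

```bash
python3 look.py 18
```

```text
t 14.075 tcp [631.7  14.2 322.5] F [-2.04  0.62  4.62] w 15.3 theta 1.253 r 229.8 tang F -0.8
```

>>> servo_tool:
  delta_pos:
    - [0, 0, 0]
    - [0, 0, 0]
    - [0, 0, 0]
    - [-2, 0, 0]
    - [-5, 0, 0]
    - [-8, -1, 0]
    - [-11, -3, 0]
    - [-11, -3, 0]
  twist:
    - [0, 0, 0]
    - [0, 0, 0]
    - [0, 0, 0]
    - [0, 0, 0]
    - [0, 0, 0]
    - [0, 0, 0]
    - [0, 0, 0]
    - [0, 0, 0]
  gripper: [3.6, 3.6, 3.6, 3.6, 3.6, 3.6, 3.6, 3.6]

```text
t: 15.08
tcp_pos: [602.0, 16.3, 438.0]
eef_rot: [0.484, 0.52, 0.479, -0.516]
ft_force: [-0.2, -0.6, 0.4]
gripper_width: 0.376
```

```bash
python3 look.py 19 top wrist; python3 - <<'E'
from h import *
out={}
for c in('wrist','top'):
  C=cal(c); 
  for n in('stay_lower','sleeve'):
   for r in masks_of(c,n)[:1]:
    ys,xs=np.nonzero(r['mask']); print(c,n,r['score'],r['point'],cv2.minAreaRect(np.c_[xs,ys].astype(np.int32)))
    im=cv2.imread(f'pics/{c}19.png'); im[r['mask']]=im[r['mask']]//2+np.array([0,0,127],np.uint8)
    if n=='stay_lower': cv2.imwrite(f'pics/m19{c}.png',im)
im=cv2.imread('pics/wrist19.png'); cv2.imwrite('pics/w19c.png',cv2.resize(im[0:240,150:400],None,fx=3,fy=3,interpolation=cv2.INTER_CUBIC)[:600])
im=cv2.imread('pics/top19.png'); cv2.imwrite('pics/t19c.png',cv2.resize(im[180:290,230:400],None,fx=4.5,fy=4.5,interpolation=cv2.INTER_CUBIC))
E
```

```text
t 15.075 tcp [602.   16.3 438. ] F [-0.23 -0.65  0.36] w 35.8 theta 1.259 r 349.1 tang F -0.1
wrist stay_lower 0.58 [296.7, 82.7] ((305.9016418457031, 85.91804504394531), (23.35822296142578, 101.76217651367188), 84.80557250976562)
wrist sleeve 0.91 [354.9, 230.3] ((355.9487609863281, 239.98548889160156), (23.017684936523438, 124.1721420288086), 0.5354589819908142)
top stay_lower 0.85 [271.8, 234.9] ((268.99896240234375, 230.477294921875), (61.164119720458984, 8.127971649169922), 87.39744567871094)
```

View pics/w19c.png

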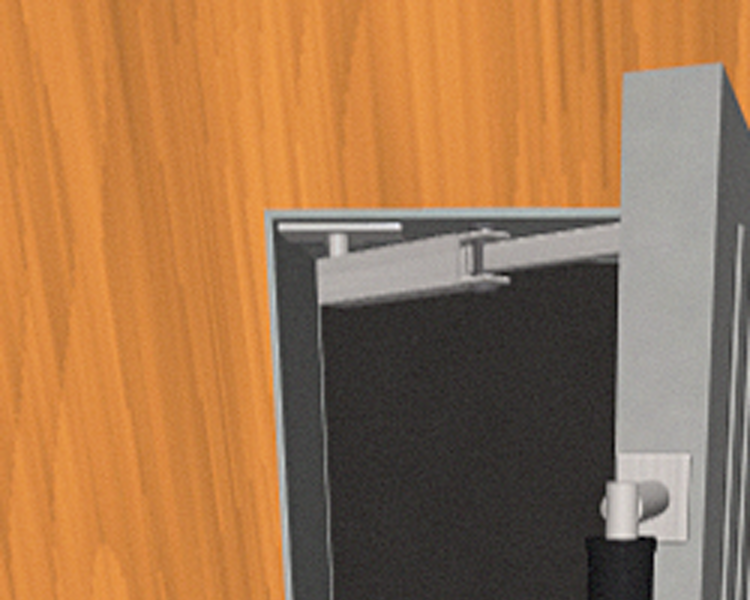

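View pics/t19c.png

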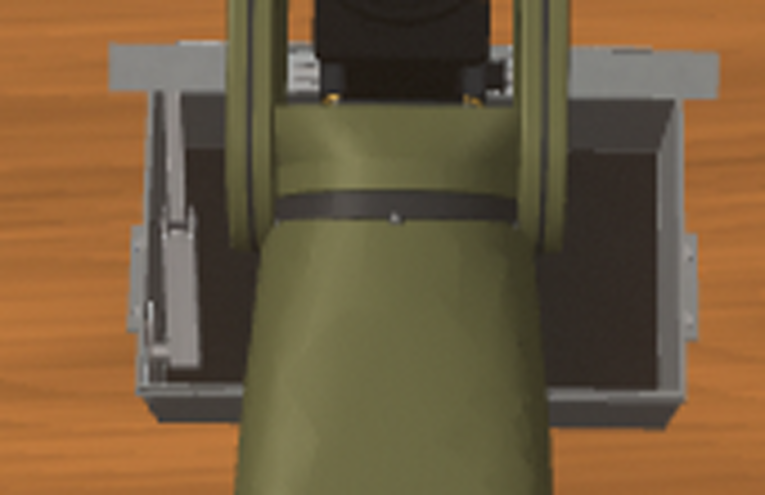

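```bash
python3 - <<'E'
from h import *
CT=cal('top'); CW=cal('wrist')
ob=lambda P:np.round([(P-BX)@ex,(P-BX)@ey,P[2]],1)
# intersect ray with box plane y=yy
def aty(C,uv,yy):
    o,d=ray(C,uv); k=(yy-(o-BX)@ey)/(d@ey); return ob(o+d*k)
print('wall inner front left corner', ob(atz(CW,(150+270/3,213/3),120)), ob(atz(CT,(230+137/4.5,180+392/4.5),120)))
print('pin', ob(atz(CW,(262.7,80),98)), ob(atz(CT,(265.6,258.2),98)))
for al in(38,42,46,50):
  for px in(-64,-60,-56):
    a=np.radians(al); d=lambda s,o,y=135:b2w(px+s*np.sin(a)-o*np.cos(a),y,98+s*np.cos(a)+o*np.sin(a))
    print(px,al,'W',(proj(CW,[d(0,0,150),d(69,8),d(89,8),d(89,8,126)])).round(0).tolist(),'T',(proj(CT,[d(0,0,150),d(69,8),d(89,8)])).round(1).tolist())
print('handle/lid',ob(np.array([631.7,14.2,341.5])))
E
```

```text
wall inner front left corner [-93.5 158.7 120. ] [-97.7 159.6 120. ]
pin [-69.4 151.9  98. ] [-69.3 149.6  98. ]
-64 38 W [[267.0, 82.0], [292.0, 87.0], [303.0, 85.0], [303.0, 94.0]] T [[265.5, 256.2], [269.6, 238.2], [269.2, 232.1]]
-60 38 W [[270.0, 82.0], [296.0, 87.0], [306.0, 85.0], [306.0, 94.0]] T [[265.6, 254.8], [269.6, 236.7], [269.2, 230.6]]
-56 38 W [[273.0, 82.0], [299.0, 87.0], [310.0, 85.0], [310.0, 94.0]] T [[265.7, 253.3], [269.7, 235.2], [269.3, 229.1]]
-64 42 W [[267.0, 82.0], [296.0, 88.0], [307.0, 86.0], [307.0, 94.0]] T [[265.5, 256.2], [269.7, 236.9], [269.4, 230.5]]
-60 42 W [[270.0, 82.0], [299.0, 88.0], [311.0, 86.0], [311.0, 94.0]] T [[265.6, 254.8], [269.8, 235.4], [269.5, 229.0]]
-56 42 W [[273.0, 82.0], [303.0, 88.0], [315.0, 86.0], [315.0, 94.0]] T [[265.7, 253.3], [269.9, 233.9], [269.5, 227.5]]
-64 46 W [[267.0, 82.0], [299.0, 88.0], [312.0, 86.0], [312.0, 95.0]] T [[265.5, 256.2], [269.9, 235.7], [269.6, 229.0]]
-60 46 W [[270.0, 82.0], [303.0, 88.0], [315.0, 86.0], [315.0, 95.0]] T [[265.6, 254.8], [270.0, 234.2], [269.7, 227.5]]
-56 46 W [[273.0, 82.0], [306.0, 88.0], [319.0, 86.0], [319.0, 95.0]] T [[265.7, 253.3], [270.0, 232.7], [269.8, 226.0]]
-64 50 W [[267.0, 82.0], [303.0, 88.0], [316.0, 87.0], [316.0, 95.0]] T [[265.5, 256.2], [270.1, 234.6], [269.9, 227.7]]
-60 50 W [[270.0, 82.0], [306.0, 88.0], [320.0, 87.0], [320.0, 95.0]] T [[265.6, 254.8], [270.1, 233.1], [269.9, 226.2]]
-56 50 W [[273.0, 82.0], [310.0, 88.0], [323.0, 87.0], [323.0, 95.0]] T [[265.7, 253.3], [270.2, 231.6], [270.0, 224.7]]
handle/lid [ 31.4   5.  341.5]
```

View pics/m19wrist.png

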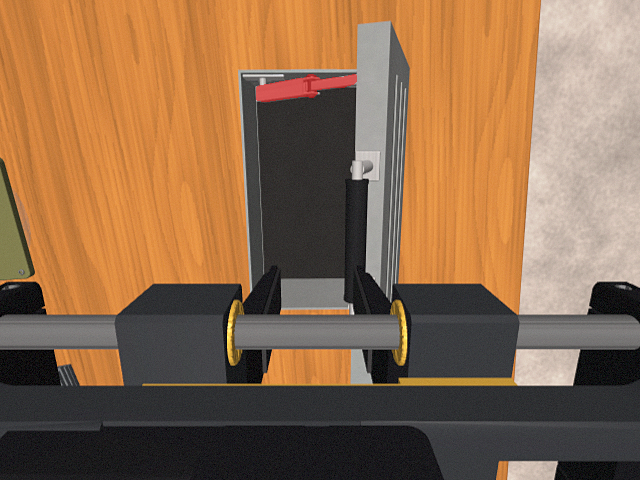

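```bash
cat >> h.py <<'E'
def Rpush(al,sg):
    a=np.radians(al); x=np.cos(a)*ex-np.sin(a)*ez; y=sg*ey; return np.c_[x,y,np.cross(x,y)]
E
python3 - <<'E'
from h import *
s=read_state(); print(s['q'].round(2))
for sg in(1,-1):
    show(s,b2w(-150,110,330),Rpush(49,sg))
E
```

```text
[-0.06 -0.03  1.45 -0.    1.72  0.01]
delta cm [ 10.05 -15.09 -10.52] twist [-85.7 -32.2  32.2] rows>= 10.0
delta cm [ 10.05 -15.09 -10.52] twist [85.8 32.2 32.2] rows>= 10.0
```

>>> servo_tool:
  delta_pos:
    - [0.5, -1.5, -1]
    - [1, -3, -2]
    - [2, -4.5, -3]
    - [3, -6, -4]
    - [4, -7.5, -5]
    - [5, -9, -6]
    - [6, -10.5, -7]
    - [7, -12, -8]
    - [8, -13.5, -9]
    - [9, -15, -10]
    - [10, -15, -10.5]
    - [10, -15, -10.5]
  twist:
    - [8.6, 3.2, 3.2]
    - [17.2, 6.4, 6.4]
    - [25.7, 9.7, 9.7]
    - [34.3, 12.9, 12.9]
    - [42.9, 16.1, 16.1]
    - [51.5, 19.3, 19.3]
    - [60, 22.5, 22.5]
    - [68.6, 25.8, 25.8]
    - [77.2, 29, 29]
    - [85.8, 32.2, 32.2]
    - [85.8, 32.2, 32.2]
    - [85.8, 32.2, 32.2]
  gripper: [0, 0, 0, 0, 0, 0, 0, 0, 0, 0, 0, 0]

```text
t: 16.88
tcp_pos: [458.7, 132.6, 329.6]
eef_rot: [-0.014, 0.909, -0.033, -0.415]
ft_force: [-0.1, 0.1, -0.3]
gripper_width: 0.009
```

```bash
python3 look.py 20 wrist; python3 - <<'E'
from h import *
s=read_state(); print(s['q'].round(2),tool(s)[:3,:3].round(2).tolist())
C=cal('wrist')
r=masks_of('wrist','stay_lower')
if r: ys,xs=np.nonzero(r[0]['mask']); print(r[0]['score'],r[0]['point'],cv2.minAreaRect(np.c_[xs,ys].astype(np.int32)))
for px,al in((-67,49),(-67,45),(-64,47)):
    a=np.radians(al); d=lambda s,o,y=135:b2w(px+s*np.sin(a)-o*np.cos(a),y,98+s*np.cos(a)+o*np.sin(a))
    print(px,al,proj(C,[d(0,8),d(69,8),d(89,8),d(69,8,144),d(69,8,126)]).round(0).tolist())
print('P0'); show(s,b2w(-46,135,179),Rpush(49,-1))
E
```

```text
t 16.875 tcp [458.7 132.6 329.6] F [-0.13  0.08 -0.32] w 0.9 theta 0.673 r 339.2 tang F -0.5
[ 0.32 -0.77  2.26 -0.31  0.99  2.05] [[0.65, -0.07, -0.75], [-0.05, -1.0, 0.05], [-0.75, 0.0, -0.66]]
0.79 [289.8, 211.7] ((292.0, 195.5), (173.0, 20.0), 90.0)
-67 49 [[294.0, 287.0], [293.0, 228.0], [293.0, 211.0], [285.0, 228.0], [302.0, 229.0]]
-67 45 [[294.0, 288.0], [293.0, 230.0], [293.0, 212.0], [285.0, 230.0], [301.0, 230.0]]
-64 47 [[294.0, 285.0], [293.0, 227.0], [293.0, 209.0], [285.0, 227.0], [302.0, 227.0]]
P0
delta cm [18.24 -2.5   2.19] twist [ 0.1 -0.  -0. ] rows>= 3.0
```

View pics/wrist20.png

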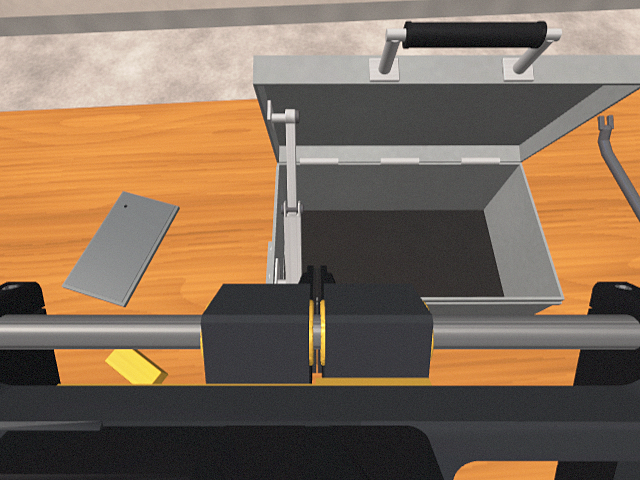

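>>> servo_tool:
  delta_pos:
    - [4, -0.6, 0.5]
    - [8, -1.2, 1]
    - [12, -1.8, 1.5]
    - [15.5, -2.3, 1.9]
    - [18.2, -2.6, 2.2]
    - [18.2, -2.6, 2.2]
  twist:
    - [0, 0, 0]
    - [0, 0, 0]
    - [0, 0, 0]
    - [0, 0, 0]
    - [0, 0, 0]
    - [0, 0, 0]
  gripper: [0, 0, 0, 0, 0, 0]

```text
t: 17.73
tcp_pos: [564.4, 149.0, 178.3]
eef_rot: [-0.015, 0.909, -0.035, -0.415]
ft_force: [0.2, -0.0, 0.1]
gripper_width: 0.009
```

```bash
python3 look.py 21 wrist top; python3 - <<'E'
from h import *
C=cal('wrist')
for px,al in((-67,49),(-67,45)):
    a=np.radians(al); d=lambda s,o,y=135:b2w(px+s*np.sin(a)-o*np.cos(a),y,98+s*np.cos(a)+o*np.sin(a))
    print(px,al,proj(C,[d(69,8),d(89,8),d(89,8,144),d(89,8,126)]).round(0).tolist())
im=cv2.imread('pics/top21.png'); cv2.imwrite('pics/t21c.png',cv2.resize(im[180:290,230:400],None,fx=4.5,fy=4.5,interpolation=cv2.INTER_CUBIC))
E
```

```text
t 17.725 tcp [564.4 149.  178.3] F [ 0.21 -0.01  0.09] w 0.9 theta 0.401 r 167.1 tang F 0.1
-67 49 [[316.0, 265.0], [316.0, 233.0], [301.0, 233.0], [331.0, 233.0]]
-67 45 [[316.0, 269.0], [316.0, 237.0], [300.0, 237.0], [331.0, 237.0]]
```

View pics/wrist21.png

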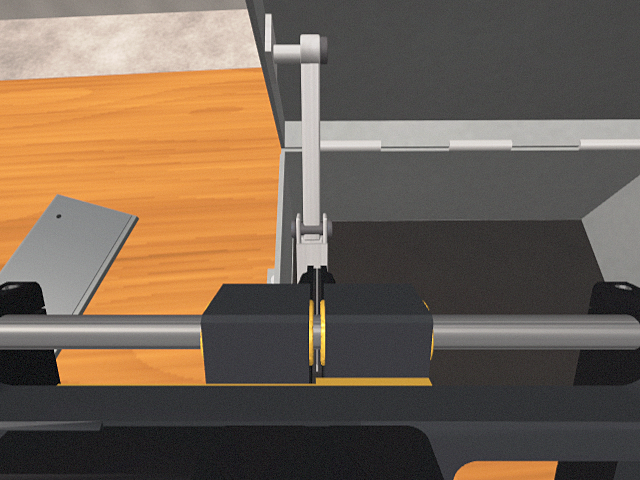

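View pics/t21c.png

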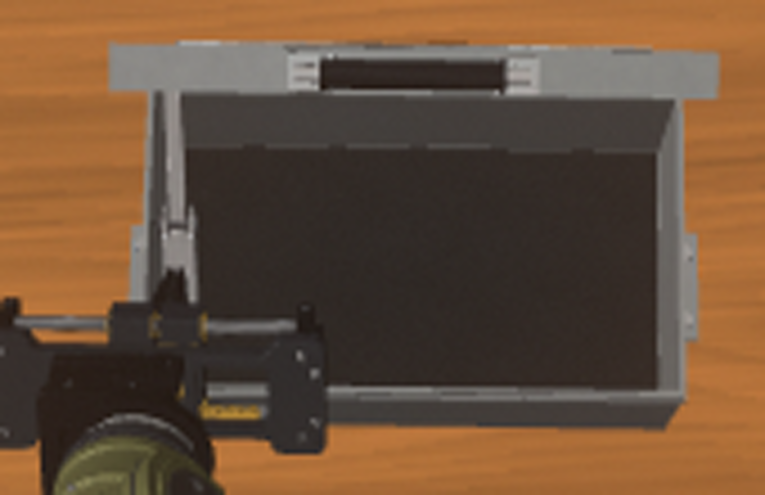

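>>> servo_tool:
  delta_pos:
    - [1, -0.25, -0.15]
    - [2, -0.25, -0.15]
    - [2.8, -0.25, -0.15]
    - [3.4, -0.25, -0.15]
    - [3.4, -0.25, -0.15]
  twist:
    - [0, 0, 0]
    - [0, 0, 0]
    - [0, 0, 0]
    - [0, 0, 0]
    - [0, 0, 0]
  gripper: [0, 0, 0, 0, 0]

```text
t: 18.45
tcp_pos: [587.9, 150.9, 155.4]
eef_rot: [-0.015, 0.91, -0.034, -0.414]
ft_force: [0.5, 0.1, -0.0]
gripper_width: 0.005
```

```bash
cat > f.py <<'E'
from h import *
s=read_state(); T=tool(s); P=s['tcp_pos']-BX
print('t',s['t'],'box tcp',np.round([P@ex,P@ey,P[2]],1),'F tool',(T[:3,:3].T@s['ft_force']).round(2))
E
python3 f.py
```

```text
t 18.45 box tcp [-22.2 138.2 155.4] F tool [ 0.3  -0.15 -0.33]
```

>>> servo_tool:
  delta_pos:
    - [0.3, 0, 0]
    - [0.6, 0, 0]
    - [0.6, 0, 0]
  twist:
    - [0, 0, 0]
    - [0, 0, 0]
    - [0, 0, 0]
  gripper: [0, 0, 0]

```text
t: 18.82
tcp_pos: [592.1, 150.8, 151.7]
eef_rot: [-0.015, 0.91, -0.033, -0.413]
ft_force: [0.1, 0.5, 1.0]
gripper_width: 0.009
```

```bash
python3 f.py
```

```text
t 18.825 box tcp [-18.1 138.4 151.7] F tool [-0.7  -0.48 -0.68]
```

>>> servo_tool:
  delta_pos:
    - [0.1, 0, 0]
    - [0.2, 0, 0]
    - [0.2, 0, 0]
  twist:
    - [0, 0, 0]
    - [0, 0, 0]
    - [0, 0, 0]
  gripper: [0, 0, 0]

```text
t: 19.2
tcp_pos: [593.3, 150.7, 150.2]
eef_rot: [-0.015, 0.91, -0.033, -0.413]
ft_force: [-0.5, 0.7, -0.1]
gripper_width: 0.01
```

```bash
python3 f.py
```

```text
t 19.2 box tcp [-16.8 138.4 150.2] F tool [-0.26 -0.69  0.48]
```

>>> servo_tool:
  delta_pos:
    - [0.15, 0, 0]
    - [0.3, 0, 0]
    - [0.3, 0, 0]
  twist:
    - [0, 0, 0]
    - [0, 0, 0]
    - [0, 0, 0]
  gripper: [0, 0, 0]

```text
t: 19.58
tcp_pos: [595.5, 150.6, 148.1]
eef_rot: [-0.015, 0.91, -0.033, -0.413]
ft_force: [-0.8, -0.2, 1.1]
gripper_width: 0.01
```

```bash
python3 f.py
```

```text
t 19.575 box tcp [-14.7 138.4 148.1] F tool [-1.33  0.22 -0.09]
```

>>> servo_tool:
  delta_pos:
    - [0.1, 0, 0]
    - [0.2, 0, 0]
    - [0.2, 0, 0]
  twist:
    - [0, 0, 0]
    - [0, 0, 0]
    - [0, 0, 0]
  gripper: [0, 0, 0]

```text
t: 19.95
tcp_pos: [596.8, 150.5, 146.6]
eef_rot: [-0.015, 0.91, -0.033, -0.413]
ft_force: [-0.4, -0.0, 2.2]
gripper_width: 0.001
```

```bash
python3 f.py
```

```text
t 19.95 box tcp [-13.4 138.4 146.6] F tool [-1.94  0.06 -1.11]
```

>>> servo_tool:
  delta_pos:
    - [0.1, 0, 0]
    - [0.2, 0, 0]
    - [0.2, 0, 0]
  twist:
    - [0, 0, 0]
    - [0, 0, 0]
    - [0, 0, 0]
  gripper: [0, 0, 0]

```text
t: 20.32
tcp_pos: [598.1, 150.4, 145.1]
eef_rot: [-0.015, 0.91, -0.033, -0.413]
ft_force: [0.6, -0.2, 2.6]
gripper_width: 0.009
```

```bash
python3 f.py; python3 look.py 22 wrist;python3 -c "
import cv2
cv2.imwrite('pics/w22c.png',cv2.resize(cv2.imread('pics/wrist22.png')[0:300,200:450],None,fx=2,fy=2))"
```

```text
t 20.325 box tcp [-12.  138.4 145.1] F tool [-1.55  0.16 -2.12]
t 20.325 tcp [598.1 150.4 145.1] F [ 0.56 -0.2   2.56] w 0.9 theta 0.276 r 123.5 tang F 1.4
```

View pics/w22c.png

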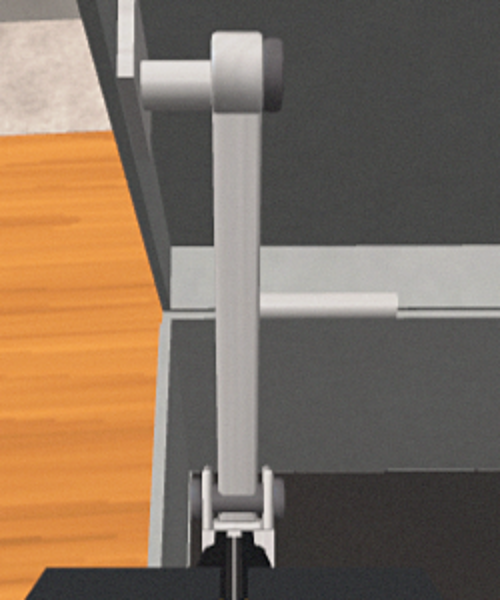

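>>> servo_tool:
  delta_pos:
    - [0.1, 0, 0]
    - [0.2, 0, 0]
    - [0.3, 0, 0]
    - [0.3, 0, 0]
  twist:
    - [0, 0, 0]
    - [0, 0, 0]
    - [0, 0, 0]
    - [0, 0, 0]
  gripper: [0, 0, 0, 0]

```text
t: 20.88
tcp_pos: [600.0, 150.2, 142.7]
eef_rot: [-0.015, 0.91, -0.033, -0.413]
ft_force: [0.6, 0.2, 3.2]
gripper_width: -0.001
```

```bash
python3 f.py; python3 look.py 23 wrist;python3 -c "
import cv2
cv2.imwrite('pics/w23c.png',cv2.resize(cv2.imread('pics/wrist23.png')[0:300,200:450],None,fx=2,fy=2))"
```

```text
t 20.875 box tcp [-10.1 138.4 142.7] F tool [-2.04 -0.23 -2.55]
t 20.875 tcp [600.  150.2 142.7] F [0.6  0.18 3.21] w -0.1 theta 0.262 r 120.9 tang F 1.7
```

View pics/w23c.png

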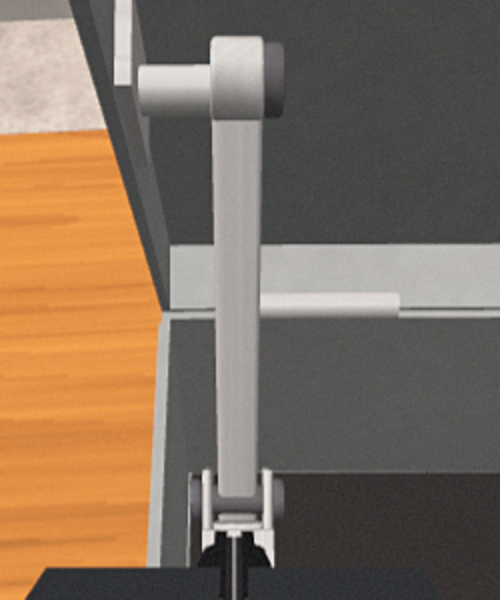

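>>> servo_tool:
  delta_pos:
    - [0.2, 0, 0]
    - [0.4, 0, 0]
    - [0.6, 0, 0]
    - [0.8, 0, 0]
    - [1.0, 0, 0]
    - [1.0, 0, 0]
  twist:
    - [0, 0, 0]
    - [0, 0, 0]
    - [0, 0, 0]
    - [0, 0, 0]
    - [0, 0, 0]
    - [0, 0, 0]
  gripper: [0, 0, 0, 0, 0, 0]

```text
t: 21.68
tcp_pos: [605.9, 149.6, 134.1]
eef_rot: [-0.015, 0.91, -0.033, -0.414]
ft_force: [-2.5, 1.5, 1.3]
gripper_width: 0.005
```

```bash
python3 f.py; python3 look.py 24 wrist;python3 -c "
import cv2
cv2.imwrite('pics/w24c.png',cv2.resize(cv2.imread('pics/wrist24.png')[0:300,200:450],None,fx=2,fy=2))"
```

```text
t 21.675 box tcp [ -4.2 138.2 134.1] F tool [-2.68 -1.32  1.08]
t 21.675 tcp [605.9 149.6 134.1] F [-2.47  1.51  1.31] w 0.5 theta 0.206 r 112.8 tang F 0.3
```

View pics/w24c.png

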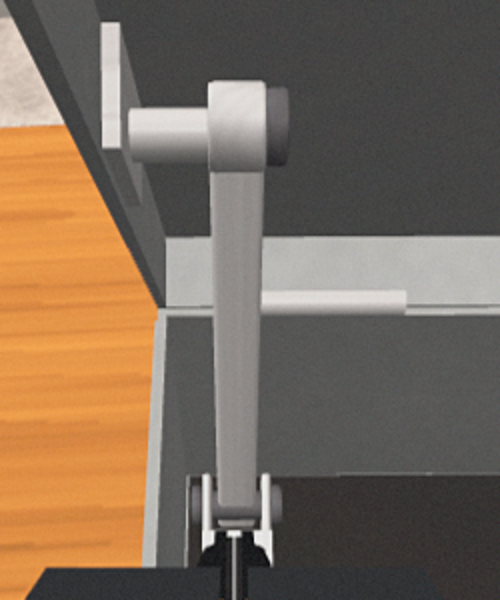

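Folding nicely at about 3 N; pushing another 10 mm.

>>> servo_tool:
  delta_pos:
    - [0.2, 0, 0]
    - [0.4, 0, 0]
    - [0.6, 0, 0]
    - [0.8, 0, 0]
    - [1.0, 0, 0]
    - [1.2, 0, 0]
    - [1.2, 0, 0]
  twist:
    - [0, 0, 0]
    - [0, 0, 0]
    - [0, 0, 0]
    - [0, 0, 0]
    - [0, 0, 0]
    - [0, 0, 0]
    - [0, 0, 0]
  gripper: [0, 0, 0, 0, 0, 0, 0]

```text
t: 22.6
tcp_pos: [614.5, 149.1, 125.9]
eef_rot: [-0.015, 0.91, -0.033, -0.413]
ft_force: [-1.2, -0.7, 0.8]
gripper_width: 0.007
```

```bash
python3 f.py; python3 look.py 25 wrist;python3 -c "
import cv2
cv2.imwrite('pics/w25c.png',cv2.resize(cv2.imread('pics/wrist25.png')[0:300,200:450],None,fx=2,fy=2))"
```

```text
t 22.6 box tcp [  4.4 138.3 125.9] F tool [-1.37  0.79  0.35]
t 22.6 tcp [614.5 149.1 125.9] F [-1.22 -0.71  0.8 ] w 0.7 theta 0.15 r 102.6 tang F 0.3
```

View pics/w25c.png

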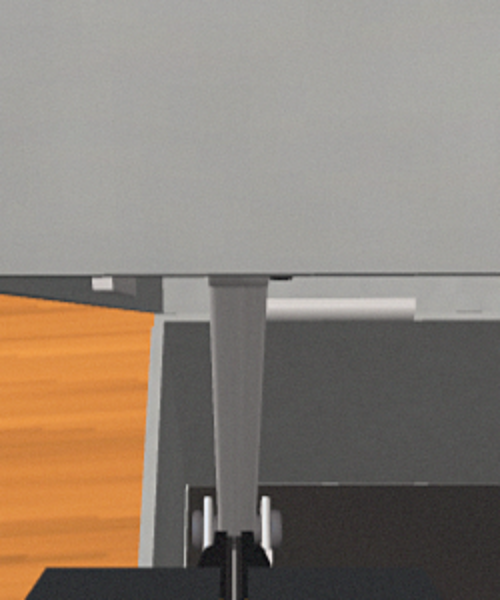

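```bash
python3 look.py 26 scene top; python3 -c "
import cv2
cv2.imwrite('pics/s26c.png',cv2.resize(cv2.imread('pics/scene26.png')[100:350,200:450],None,fx=2.4,fy=2.4))
cv2.imwrite('pics/t26c.png',cv2.resize(cv2.imread('pics/top26.png')[150:310,220:420],None,fx=3.5,fy=3.5))"
```

```text
t 22.65 tcp [614.5 149.1 126. ] F [-0.5   0.62  0.23] w 0.6 theta 0.15 r 102.6 tang F 0.1
```

View pics/s26c.png

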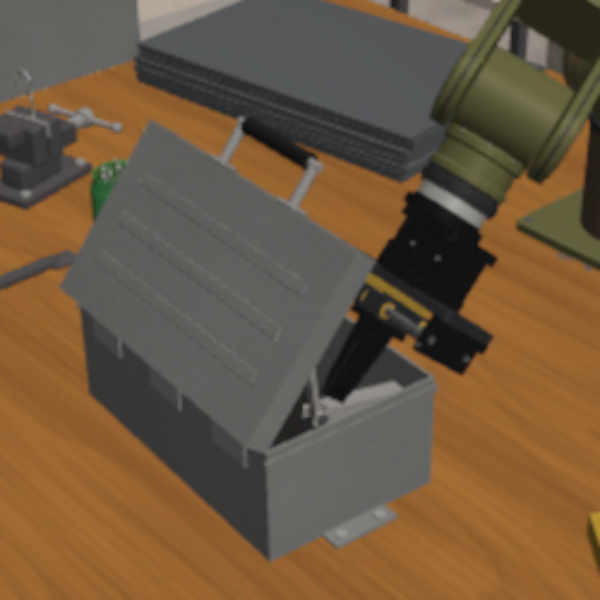

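View pics/t26c.png

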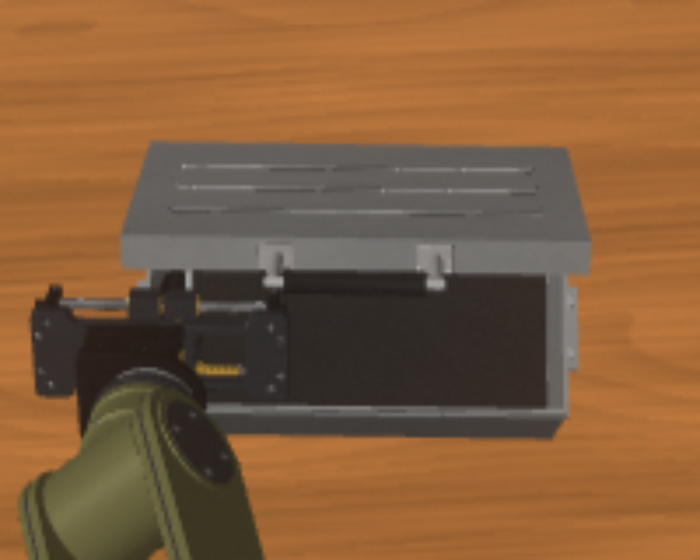

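```bash
cat > lid.py <<'E'
from h import *
from scipy.optimize import minimize_scalar
def est(c,n='sleeve',take=True):
    if take: camera(c)
    r=masks_of(c,n)
    if not r: return None
    ys,xs=np.nonzero(r[0]['mask']); uv=np.array([xs.mean(),ys.mean()]); C=cal(c)
    f=lambda t:np.linalg.norm(proj(C,handle(t,4))[0]-uv)
    ts=np.linspace(-.1,1.5,400); t=ts[np.argmin([f(a) for a in ts])]
    return r[0]['score'],uv.round(1),round(t,3),round(f(t),1),read_state()['t']
if __name__=='__main__':
    print(est('top')); print(est('scene'))
E
python3 lid.py; python3 lid.py; python3 -c "
from h import *
print(read_state()['ft_force'])"
```

```text
(0.71, array([322.1, 230.2]), np.float64(0.894), np.float64(2.3), 22.85)
(0.74, array([314.6, 159.6]), np.float64(0.911), np.float64(0.4), 22.95)
(0.72, array([321.8, 230.2]), np.float64(0.894), np.float64(2.1), 23.05)
(0.64, array([314.7, 159.3]), np.float64(0.915), np.float64(0.2), 23.15)
[ 0.14902819 -0.15996248 -0.2072576 ]
```

>>> servo_tool:
  delta_pos:
    - [-0.5, 0, 0]
    - [-1.2, 0, 0]
  twist:
    - [0, 0, 0]
    - [0, 0, 0]
  gripper: [0, 0]

```text
t: 23.4
tcp_pos: [606.0, 149.7, 135.1]
eef_rot: [-0.015, 0.91, -0.033, -0.413]
ft_force: [0.8, 0.9, 0.7]
gripper_width: 0.006
```

```bash
python3 f.py; python3 lid.py
```

```text
t 23.4 box tcp [ -4.1 138.3 135.1] F tool [-0.07 -0.92 -1.01]
(0.61, array([320.6, 230.1]), np.float64(0.898), np.float64(0.8), 23.5)
(0.6, array([289.9, 216. ]), np.float64(0.092), np.float64(60.1), 23.6)
```

>>> servo_tool:
  delta_pos:
    - [-2, 0, 0]
    - [-5, 0, 0]
    - [-8, 0, 0]
    - [-11, 0, 0]
    - [-14, 0, 0]
    - [-17, 0, 0]
  twist:
    - [0, 0, 0]
    - [0, 0, 0]
    - [0, 0, 0]
    - [0, 0, 0]
    - [0, 0, 0]
    - [0, 0, 0]
  gripper: [0, 0, 0, 0, 0, 0]

```text
t: 24.35
tcp_pos: [494.0, 157.8, 263.6]
eef_rot: [-0.015, 0.91, -0.033, -0.413]
ft_force: [0.0, -0.2, 1.0]
gripper_width: 0.007
```

```bash
python3 f.py; python3 lid.py;  python3 look.py 27 wrist scene; python3 - <<'E'
from h import *
s=read_state()
x=-ez;y=ex;Rt=np.c_[x,y,np.cross(x,y)]
h=handle(.905,4); print(h)
show(s,h+ez*60,Rt); show(s,h+ez*90-ex*60,Rt)
E
```

```text
t 24.35 box tcp [-116.4  138.2  263.6] F tool [-0.71  0.15 -0.65]
(0.8, array([319.9, 230. ]), np.float64(0.898), np.float64(0.2), 24.45)
(0.69, array([183.6, 223.4]), np.float64(1.5), np.float64(103.0), 24.55)
t 24.55 tcp [494.9 158.  263.1] F [-0.    0.8  -0.14] w 0.3 theta 0.572 r 270.9 tang F -0.2
[561.32973094  18.33863653 305.31601672]
delta cm [ -2.8   13.41 -12.61] twist [-85.8 -32.1 -32.1] rows>= 10.0
delta cm [ -9.    13.41 -10.05] twist [-85.8 -32.1 -32.1] rows>= 10.0
```

View pics/wrist27.png

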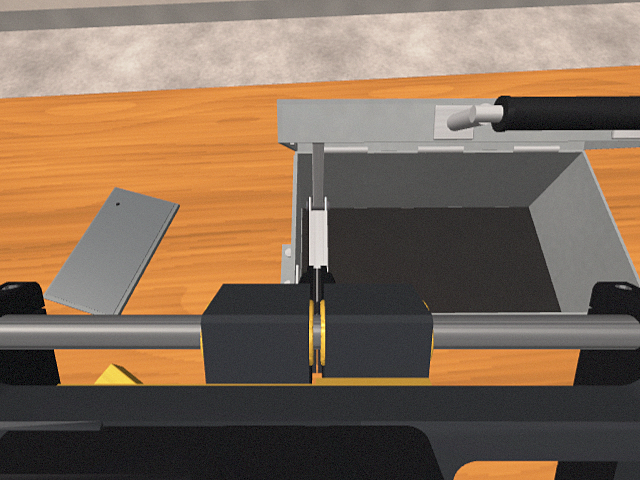

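View pics/scene27.png

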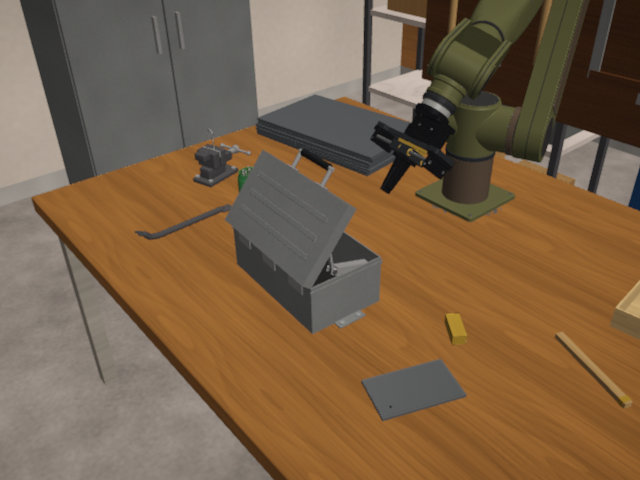

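>>> servo_tool:
  delta_pos:
    - [-1.5, 1, -1.5]
    - [-3, 2.2, -3]
    - [-4.5, 3.5, -4.5]
    - [-6, 5, -6]
    - [-7, 6.5, -7]
    - [-8, 8, -8]
    - [-9, 9.5, -9]
    - [-9, 11, -10]
    - [-9, 12.5, -10]
    - [-9, 13.4, -10]
    - [-9, 13.4, -10]
  twist:
    - [-8.6, -3.2, -3.2]
    - [-17.2, -6.4, -6.4]
    - [-25.7, -9.6, -9.6]
    - [-34.3, -12.8, -12.8]
    - [-42.9, -16, -16]
    - [-51.5, -19.2, -19.2]
    - [-60, -22.5, -22.5]
    - [-68.6, -25.7, -25.7]
    - [-77.2, -28.9, -28.9]
    - [-85.8, -32.1, -32.1]
    - [-85.8, -32.1, -32.1]
  gripper: [3.6, 3.6, 3.6, 3.6, 3.6, 3.6, 3.6, 3.6, 3.6, 3.6, 3.6]

```text
t: 26.02
tcp_pos: [502.0, 22.8, 394.2]
eef_rot: [-0.48, -0.518, -0.481, 0.519]
ft_force: [-0.0, -0.3, 0.3]
gripper_width: 0.379
```

```bash
python3 look.py 28 wrist; python3 - <<'E'
from h import *
s=read_state()
print(tool(s)[:3,:3].round(3))
x=-ez;y=ex;Rt=np.c_[x,y,np.cross(x,y)]
C=cal('wrist')
for t in(.88,.9,.92):
  h=handle(t,4); print(t,h.round(1),proj(C,h)); 
  print('z-19');show(s,h-ez*19,Rt)
r=masks_of('wrist','sleeve')[0]; ys,xs=np.nonzero(r['mask']); print(r['score'],xs.mean(),ys.mean(),xs.min(),xs.max(),ys.min(),ys.max(),atz(C,(xs.mean(),ys.mean()),305))
E
```

```text
t 26.025 tcp [502.   22.8 394.2] F [-0.02 -0.3   0.26] w 36.1 theta 0.945 r 350.0 tang F 0.2
[[-0.     0.997 -0.076]
 [ 0.001 -0.076 -0.997]
 [-1.    -0.    -0.001]]
0.88 [556.8  18.7 302. ] [[391.76734024 239.23150856]]
z-19
delta cm [11.17  5.54  0.02] twist [-0.2 -0.1  0. ] rows>= 2.0
0.9 [560.4  18.4 304.7] [[397.47806309 240.14595155]]
z-19
delta cm [10.9   5.9   0.02] twist [-0.2 -0.1  0. ] rows>= 2.0
0.92 [564.1  18.1 307.3] [[403.35007515 241.05192588]]
z-19
delta cm [10.64  6.28  0.02] twist [-0.2 -0.1  0. ] rows>= 2.0
0.73 396.16564165641654 232.0750307503075 384 411 178 299 [559.50619789  24.68389771 305.        ]
```

View pics/wrist28.png

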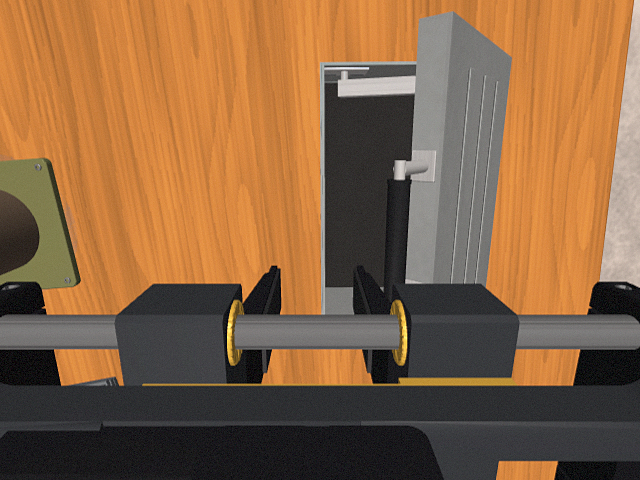

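>>> servo_tool:
  delta_pos:
    - [0, 3, -0.2]
    - [1, 5.85, -0.4]
    - [3, 5.85, -0.4]
    - [4.5, 5.85, -0.4]
    - [4.5, 5.85, -0.4]
  twist:
    - [0, 0, 0]
    - [0, 0, 0]
    - [0, 0, 0]
    - [0, 0, 0]
    - [0, 0, 0]
  gripper: [3.6, 3.6, 3.6, 3.6, 3.6]

```text
t: 26.75
tcp_pos: [558.2, 22.9, 349.6]
eef_rot: [-0.481, -0.518, -0.482, 0.518]
ft_force: [-0.4, 0.4, -0.3]
gripper_width: 0.38
```

```bash
python3 look.py 29 wrist
```

```text
t 26.75 tcp [558.2  22.9 349.6] F [-0.43  0.37 -0.3 ] w 36.1 theta 1.025 r 282.9 tang F -0.7
```

View pics/wrist29.png

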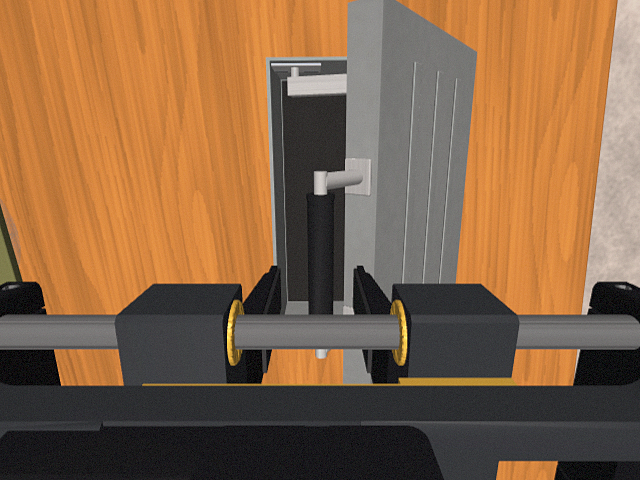

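>>> servo_tool:
  delta_pos:
    - [2.5, 0.15, 0]
    - [5, 0.15, 0]
    - [6.3, 0.15, 0]
    - [6.3, 0.15, 0]
    - [6.3, 0.15, 0]
    - [6.3, 0.15, 0]
    - [6.3, 0.15, 0]
  twist:
    - [0, 0, 0]
    - [0, 0, 0]
    - [0, 0, 0]
    - [0, 0, 0]
    - [0, 0, 0]
    - [0, 0, 0]
    - [0, 0, 0]
  gripper: [3.6, 3.6, 3.6, 3.6, 1, 1, 1]
  squeeze: 18

```text
t: 27.68
tcp_pos: [561.1, 22.7, 289.7]
eef_rot: [0.482, 0.518, 0.481, -0.517]
ft_force: [-3.1, 0.5, 1.6]
gripper_width: 0.167
```

```bash
python3 look.py 30 wrist; python3 -c "
from h import *
arc(.897,.1,24)"
```

```text
t 27.675 tcp [561.1  22.7 289.7] F [-3.08  0.5   1.59] w 15.9 theta 0.912 r 230.4 tang F -1.7
0.864 [np.float64(0.45), np.float64(-0.6), 0]
0.831 [np.float64(0.92), np.float64(-1.19), 0]
0.797 [np.float64(1.41), np.float64(-1.77), 0]
0.764 [np.float64(1.92), np.float64(-2.32), 0]
0.731 [np.float64(2.45), np.float64(-2.86), 0]
0.698 [np.float64(3.0), np.float64(-3.38), 0]
0.665 [np.float64(3.56), np.float64(-3.89), 0]
0.631 [np.float64(4.14), np.float64(-4.37), 0]
0.598 [np.float64(4.73), np.float64(-4.84), 0]
0.565 [np.float64(5.34), np.float64(-5.28), 0]
0.532 [np.float64(5.97), np.float64(-5.7), 0]
0.499 [np.float64(6.61), np.float64(-6.11), 0]
0.465 [np.float64(7.26), np.float64(-6.49), 0]
0.432 [np.float64(7.92), np.float64(-6.85), 0]
0.399 [np.float64(8.6), np.float64(-7.19), 0]
0.366 [np.float64(9.28), np.float64(-7.5), 0]
0.332 [np.float64(9.98), np.float64(-7.79), 0]
0.299 [np.float64(10.68), np.float64(-8.06), 0]
0.266 [np.float64(11.4), np.float64(-8.31), 0]
0.233 [np.float64(12.12), np.float64(-8.53), 0]
0.2 [np.float64(12.85), np.float64(-8.73), 0]
0.166 [np.float64(13.58), np.float64(-8.9), 0]
0.133 [np.float64(14.32), np.float64(-9.05), 0]
0.1 [np.float64(15.07), np.float64(-9.17), 0]
```

View pics/wrist30.png

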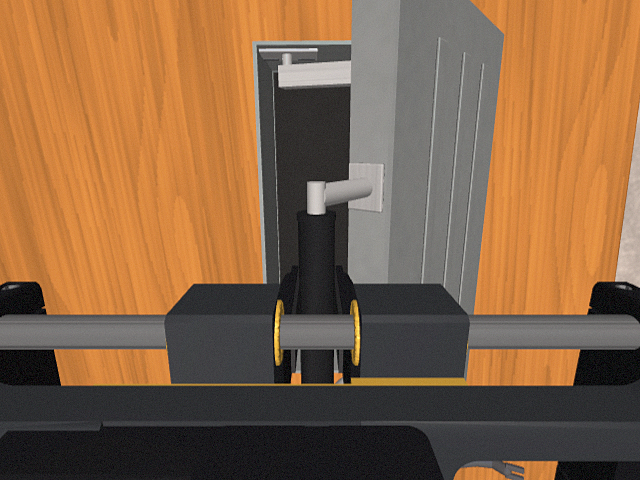

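>>> servo_tool:
  delta_pos:
    - [0.45, -0.6, 0]
    - [0.9, -1.2, 0]
    - [1.4, -1.75, 0]
    - [1.9, -2.3, 0]
    - [2.45, -2.85, 0]
    - [3.0, -3.4, 0]
    - [3.55, -3.9, 0]
    - [4.15, -4.35, 0]
  twist:
    - [0, 0, 0]
    - [0, 0, 0]
    - [0, 0, 0]
    - [0, 0, 0]
    - [0, 0, 0]
    - [0, 0, 0]
    - [0, 0, 0]
    - [0, 0, 0]
  gripper: [1, 1, 1, 1, 1, 1, 1, 1]

```text
t: 28.72
tcp_pos: [516.3, 25.7, 247.2]
eef_rot: [-0.481, -0.517, -0.482, 0.518]
ft_force: [-8.3, -0.1, 6.6]
gripper_width: 0.162
```

```bash
python3 look.py 31 wrist;  python3 -c "
from h import *
arc(.63,.1,16)"
```

```text
t 28.725 tcp [516.3  25.7 247.2] F [-8.27 -0.08  6.59] w 15.4 theta 0.642 r 229.6 tang F -0.2
0.597 [np.float64(0.59), np.float64(-0.46), 0]
0.564 [np.float64(1.2), np.float64(-0.91), 0]
0.531 [np.float64(1.83), np.float64(-1.33), 0]
0.498 [np.float64(2.46), np.float64(-1.73), 0]
0.464 [np.float64(3.11), np.float64(-2.11), 0]
0.431 [np.float64(3.77), np.float64(-2.47), 0]
0.398 [np.float64(4.45), np.float64(-2.8), 0]
0.365 [np.float64(5.13), np.float64(-3.12), 0]
0.332 [np.float64(5.83), np.float64(-3.41), 0]
0.299 [np.float64(6.53), np.float64(-3.68), 0]
0.266 [np.float64(7.24), np.float64(-3.92), 0]
0.232 [np.float64(7.96), np.float64(-4.14), 0]
0.199 [np.float64(8.69), np.float64(-4.34), 0]
0.166 [np.float64(9.42), np.float64(-4.51), 0]
0.133 [np.float64(10.16), np.float64(-4.66), 0]
0.1 [np.float64(10.9), np.float64(-4.78), 0]
```

View pics/wrist31.png

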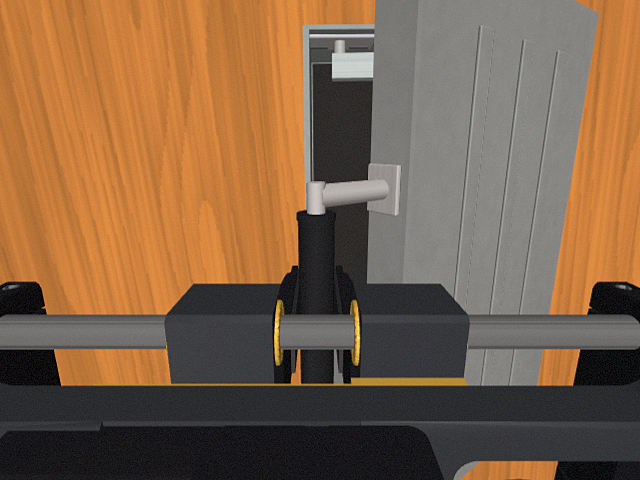

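>>> servo_tool:
  delta_pos:
    - [0.45, -0.6, 0]
    - [1.1, -1.05, 0]
    - [1.75, -1.5, 0]
    - [2.35, -1.9, 0]
    - [3.0, -2.3, 0]
    - [3.7, -2.65, 0]
    - [4.35, -3.0, 0]
    - [5.05, -3.3, 0]
    - [5.75, -3.6, 0]
    - [6.45, -3.85, 0]
  twist:
    - [0, 0, 0]
    - [0, 0, 0]
    - [0, 0, 0]
    - [0, 0, 0]
    - [0, 0, 0]
    - [0, 0, 0]
    - [0, 0, 0]
    - [0, 0, 0]
    - [0, 0, 0]
    - [0, 0, 0]
  gripper: [1, 1, 1, 1, 1, 1, 1, 1, 1, 1]

```text
t: 30.02
tcp_pos: [479.6, 28.3, 182.1]
eef_rot: [0.482, 0.518, 0.481, -0.518]
ft_force: [1.7, -5.1, -2.3]
gripper_width: 0.163
```

```bash
python3 look.py 32;  python3 -c "
from h import *
arc(.3,.0,12)"
```

```text
t 30.025 tcp [479.6  28.3 182.1] F [ 1.68 -5.11 -2.31] w 15.5 theta 0.314 r 228.7 tang F -1.4
0.275 [np.float64(0.54), np.float64(-0.19), 0]
0.25 [np.float64(1.08), np.float64(-0.36), 0]
0.225 [np.float64(1.62), np.float64(-0.52), 0]
0.2 [np.float64(2.17), np.float64(-0.67), 0]
0.175 [np.float64(2.72), np.float64(-0.8), 0]
0.15 [np.float64(3.28), np.float64(-0.92), 0]
0.125 [np.float64(3.84), np.float64(-1.02), 0]
0.1 [np.float64(4.4), np.float64(-1.12), 0]
0.075 [np.float64(4.96), np.float64(-1.19), 0]
0.05 [np.float64(5.53), np.float64(-1.26), 0]
0.025 [np.float64(6.09), np.float64(-1.3), 0]
0.0 [np.float64(6.66), np.float64(-1.34), 0]
```

>>> servo_tool:
  delta_pos:
    - [0.55, -0.2, 0.05]
    - [1.1, -0.36, 0.1]
    - [1.6, -0.5, 0.15]
    - [2.15, -0.65, 0.15]
    - [2.7, -0.8, 0.15]
    - [3.25, -0.9, 0.15]
    - [3.8, -1.0, 0.15]
    - [4.4, -1.1, 0.15]
    - [4.9, -1.2, 0.15]
    - [5.4, -1.25, 0.15]
    - [5.8, -1.3, 0.15]
    - [5.8, -1.3, 0.15]
  twist:
    - [0, 0, 0]
    - [0, 0, 0]
    - [0, 0, 0]
    - [0, 0, 0]
    - [0, 0, 0]
    - [0, 0, 0]
    - [0, 0, 0]
    - [0, 0, 0]
    - [0, 0, 0]
    - [0, 0, 0]
    - [0, 0, 0]
    - [0, 0, 0]
  gripper: [1, 1, 1, 1, 1, 1, 1, 1, 1, 1, 1, 1]

```text
t: 31.52
tcp_pos: [466.9, 29.0, 123.7]
eef_rot: [0.481, 0.519, 0.481, -0.517]
ft_force: [3.5, 5.3, -4.8]
gripper_width: 0.162
```

```bash
python3 look.py 33 wrist
```

```text
t 31.525 tcp [466.9  29.  123.7] F [ 3.49  5.27 -4.75] w 15.4 theta 0.052 r 227.7 tang F -4.4
```

View pics/wrist33.png

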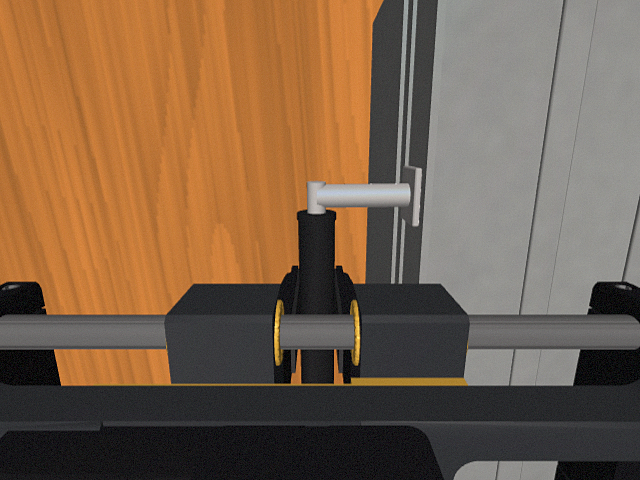

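>>> servo_tool:
  delta_pos:
    - [0.2, 0, 0]
    - [0.4, 0, -0.05]
    - [0.6, 0, -0.05]
    - [0.7, 0, -0.05]
    - [0.7, 0, -0.05]
  twist:
    - [0, 0, 0]
    - [0, 0, 0]
    - [0, 0, 0]
    - [0, 0, 0]
    - [0, 0, 0]
  gripper: [1, 1, 1, 1, 1]

```text
t: 32.2
tcp_pos: [466.4, 29.0, 117.0]
eef_rot: [0.481, 0.518, 0.481, -0.517]
ft_force: [-0.3, 5.6, -1.9]
gripper_width: 0.162
```

```bash
python3 look.py 34
```

```text
t 32.2 tcp [466.4  29.  117. ] F [-0.29  5.6  -1.87] w 15.4 theta 0.022 r 227.6 tang F -1.9
```

>>> servo_tool:
  delta_pos:
    - [0.1, 0, 0]
    - [0.2, 0, 0]
    - [0.3, 0, 0]
    - [0.3, 0, 0]
  twist:
    - [0, 0, 0]
    - [0, 0, 0]
    - [0, 0, 0]
    - [0, 0, 0]
  gripper: [1, 1, 1, 1]

```text
t: 32.7
tcp_pos: [466.4, 29.0, 115.7]
eef_rot: [0.481, 0.518, 0.482, -0.518]
ft_force: [-5.4, 5.0, 6.4]
gripper_width: 0.16
```

```bash
python3 look.py 35
```

```text
t 32.7 tcp [466.4  29.  115.7] F [-5.39  4.98  6.42] w 15.3 theta 0.016 r 227.5 tang F 6.0
```

>>> servo_tool:
  delta_pos:
    - [0.1, 0, 0]
    - [0.1, 0, 0]
    - [0.1, 0.1, 0]
    - [0.1, 0.1, 0]
    - [0.1, 0.1, 0]
    - [-0.9, 0.1, 0]
    - [-3, 0.1, 0]
    - [-6, 0.1, 0]
    - [-9, 0.1, 0]
    - [-12, 0.1, 0]
    - [-12, 0.1, 0]
  twist:
    - [0, 0, 0]
    - [0, 0, 0]
    - [0, 0, 0]
    - [0, 0, 0]
    - [0, 0, 0]
    - [0, 0, 0]
    - [0, 0, 0]
    - [0, 0, 0]
    - [0, 0, 0]
    - [0, 0, 0]
    - [0, 0, 0]
  gripper: [1, 1, 3.6, 3.6, 3.6, 3.6, 3.6, 3.6, 3.6, 3.6, 3.6]

```text
t: 34.08
tcp_pos: [469.4, 28.3, 238.2]
eef_rot: [0.484, 0.52, 0.479, -0.516]
ft_force: [-0.6, 0.2, 0.8]
gripper_width: 0.38
```

```bash
python3 look.py 36 wrist scene top; python3 lid.py; python3 - <<'E'
import cv2
a=cv2.imread('pics/scene0.png')[180:340,220:400];b=cv2.imread('pics/scene36.png')[180:340,220:400]
cv2.imwrite('pics/cmp36.png',cv2.resize(cv2.hconcat([a,b]),None,fx=2.2,fy=2.2,interpolation=cv2.INTER_CUBIC))
from h import *
for c in('scene','top'):
  for n in('gauge','jar','slate','nail_bar'):
    r=masks_of(c,n); 
    if r: ys,xs=np.nonzero(r[0]['mask']); print(c,n,round(r[0]['score'],2),xs.mean().round(1),ys.mean().round(1))
E
```

```text
t 34.075 tcp [469.4  28.3 238.2] F [-0.62  0.2   0.82] w 36.1 theta 0.501 r 262.8 tang F 0.4
None
(0.73, array([349.7, 216.1]), np.float64(0.0), np.float64(0.4), 34.425)
scene gauge 0.36 412.0 389.4
scene jar 0.68 249.8 186.2
scene slate 0.67 412.1 389.4
scene nail_bar 0.82 183.3 223.5
top gauge 0.86 199.6 290.9
top jar 0.93 469.4 275.4
top slate 0.64 183.2 230.6
top nail_bar 0.74 459.4 207.7
```

View pics/cmp36.png

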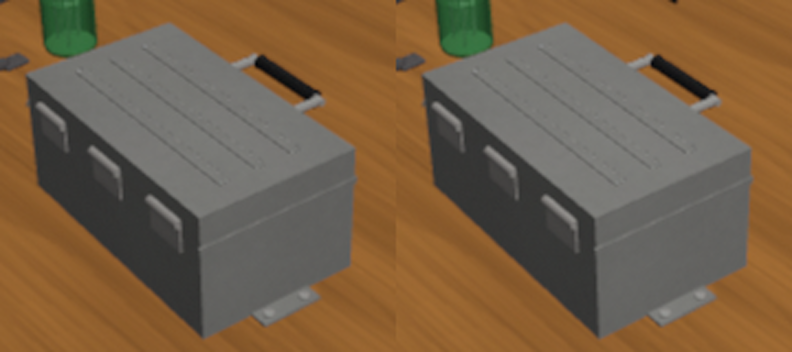

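View pics/wrist36.png

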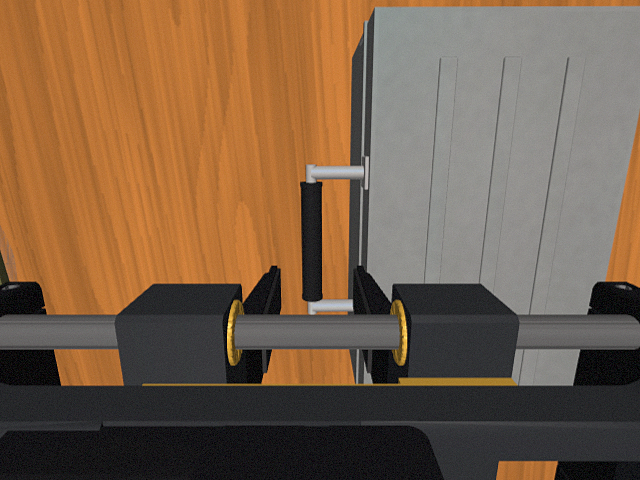

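```bash
python3 - <<'E'
import cv2,numpy as np
a=cv2.imread('pics/scene0.png',0)[180:340,225:385].astype(np.float32);b=cv2.imread('pics/scene36.png',0)[180:340,225:385].astype(np.float32)
print(np.abs(a-b).mean(), cv2.phaseCorrelate(a[:75,50:150].copy(),b[:75,50:150].copy()), cv2.phaseCorrelate(a[90:].copy(),b[90:].copy()))
from rig import *
print(hand_in())
E
```

```text
3.1639843 ((0.034311018292363826, 0.4739380993930524), 0.9915230796813965) ((-0.010799424887906639, 0.046926412339900025), 1.0048529128233592)
the job is handed in; nothing more can be done
None
```

The stay was tried out and the lid is shut again, but I went over the force limit once and the lid came down further than described while the knee was being folded. The job is handed in at about 34.5 s of the 72 s; no verdict was reported.

**Done:**
- I raised the lid by the handle until the stay was taut and straight, at about 1.265 rad. I then let it down onto the lock, which showed as a clear stop at about 1.184 rad, and let go. It stood by itself.
- I lifted it about 0.07 rad to free the lock and folded the knee with the shut fingertips at about 3–4 N.
- I took the handle again, lowered the lid gently at about 0.3 rad/s until it seated, and withdrew.

**What fell short:**
- **Force limit:** when the stay first came taut, the wrist read about 15 N (about 14 N along the lid's motion) for a moment before I backed off. The limit is 12 N, so this may count as straining the stay. The reading includes an estimated 2–3 N of hinge friction and lid weight.
- **Lid drop:** I pushed the knee roughly 35 mm, slightly more than the 30 mm intended. That brought the lid to about 0.90 rad instead of about 1.11, where it stood still. I did not measure how fast it moved during that last push.

**Last checks:**
- **Lid shut:** the scene camera puts the lid at about 0.00 rad. Next to the starting picture, the box lines up and the lid area is about 0.5 pixel lower, which I did not explain. The top camera did not find the sleeve on the final check.
- **Other objects:** the jar, slate and nail bar are within a pixel of where they started in both cameras. The gauge block is confirmed only by the top camera, as the scene camera mistook the slate for it.
- **Robot:** it touched nothing at hand-in.

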